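# Lock the shaker carrier with its sliding bolt

## Task

Press lightly on the rubber pad of the shaker's carrier and drag it back towards the near side of the shaker until it meets its stop. Then lay the loose flat bolt in its track, short of the keeper and knob up, let go of it, and take it again by the knob to slide it fully home into the keeper in the carrier's side. Leave the bottle, the jar and the vial rack where they are.

Things in the scene. Friction and masses are not known exactly. Their poses are not given: they have to be found in the camera images.
- track (a point): On the white orbital shaker (295 x 340 x 95 mm, fixed, yaw varies): where the bolt's centreline, lying in its track, meets the carrier's side; 56 mm above the bench. y: the way the bolt slides home; x: away from the robot, the way the carrier slides out; z up. The track is an open-topped aluminium channel along y: floor 6 mm below this point, 25 mm between cheeks, in two guides.
- bay (a point): 80 mm before the track point (y = -80 mm), same height and axes: the middle of the open bay between the guides, 60 mm long and open 20 mm below the track floor, for fingers round the bolt's middle. Bolt centre laid here: tip 10 mm short of the keeper. Guides: front y -48 to -8, sloping lead-ins to 22 mm above the floor; rear y -124 to -108, cheeks 8 mm above the floor (y from the track point).
- end_wall (a point): Top middle of the aluminium end wall's face that closes the back of the track, at y = -165 mm from the track point, 95 mm above the bench; axes as the track. With the bolt's centre at the bay point there are 16 mm between this wall and the knob: too little for closed fingers behind it, so take the knob from above between the fingers, closing across the track.
- carrier (a joint): How far (m) the carrier stands out from its near stop along the track's +x: 0 = against the near stop, at most 0.06; starts 0.03 to 0.055. A flat bare steel plate 152 mm wide (y 0 to 152 mm from the track point), its top 72 mm above the bench; the far end runs under a white hood, so there is no edge to pull. About 5 N slides it; it stays where it is left.
- pad (a point): A point on the top face of the carrier's flat black rubber pad, 76 mm above the bench; moves with the carrier, axes as the track. Free to press within 25 mm in x and 45 mm in y of it (a hood 10 mm higher than the pad lies at least 30 mm beyond it). Pressing with about 15 N grips enough to drag the carrier; more than 80 N is too much.
- keeper (a point): Centre of the keeper's mouth in the carrier's side; moves with the carrier, axes as the track. A rectangular tunnel 27 mm wide (x), from 8 mm below to 8.5 mm above this point, 32 mm deep along +y to a solid end that stops the bolt; a 6 mm sight slot runs along its roof. In line with the track only when the carrier is at its near stop.
- bolt_center (a point): Centre of the loose bolt's bar: flat steel, 22 mm wide (x), 140 mm long (y), 12 mm thick (z), about 0.22 kg, lying flat on the bench. Its +y end is the plain tip; a black knob stands upright near the other end. Carry it by the middle: held by the knob it may droop.
- bolt_tip (a point): Centre of the bar's tip face, 70 mm from the bar's centre along its +y. Axes as the bolt.
- knob_center (a point): Centre, half-way up, of the bolt's knob: an upright black plastic cylinder 18 mm in diameter, 30 mm tall, on the bar, 60 mm from the bar's centre towards the tail (-y); this point is 15 mm above the bar's top face.
- bolt_knob: The same knob; origin at its foot on the bar's top face.
- reagent_bottle: Bystander: white plastic bottle with a blue cap, 64 mm diameter, 150 mm tall; origin under its centre. Not to be disturbed.
- sample_jar: Bystander: clear jar with a blue cap, 60 mm diameter, 80 mm tall; origin under its centre. Not to be disturbed.
- vial_rack: Bystander: green rack of capped vials 70 x 120 x 62 mm; origin under its centre. Not to be disturbed.
Mind the look-alikes: they are no part of the job. Of the things that look like the part that bears bolt_center, the middle-sized one is meant.

How it is judged:
By the outcome, as a careful person would: the job done as asked, in the order asked, and still so for the second after the job is handed in, with the robot touching nothing.
It also fails if it takes over 67 s, if anything falls off the work surface, if the arm or the gripper's body presses on something with over 40 N, if the wrist force passes 120 N, or if a joint passes its speed limit or range.

## Robot

A 6-joint arm with a two-finger parallel gripper is mounted at the origin on the work surface. World frame = base frame: x ahead of the robot, y to its left, z up, the work surface at z = 0. Lengths are in m, angles in rad, forces in N, time in s.
With the tool pointing down it reaches from about 0.25 to 0.775 m from the base axis. Payload 4 kg.
Tool frame: the origin (TCP) lies at the very end of the fingers, on their centre line; the grasp point (between the pads) lies 19 mm behind it; z points along the fingers, y is the line along which they close (so a half turn about z gives the same grasp; the last joint's range is limited). The gripper opens to 94 mm and grips with 3 to 60 N. Pads are 16 mm wide; open, the fingers measure 119 mm over their backs; the gripper's body (75 mm by 177 mm) begins 78 mm behind the grasp point.
Start: joints at [1.247, 0.087, 1.371, -0, 1.684, -0.103], TCP at [0.12, 0.537, 0.178] pointing down, gripper open.
Joint ranges: [-3.1, 3.1], [-0.76, 2.03], [0.27, 2.55], [-1.08, 4.22], [0.17, 2.65], [-2.57, 2.57]. Speed limits (rad/s): [2.79, 2.79, 3.14, 3.14, 3.14, 3.14].

## Interface

Orientations are given as a rotation vector (axis times angle).
In Python, from bench import arm gives the robot as it stands.
- The arm moves only by the tool move_arm, never from a script. Its argument "commands" is a list of rows, each a list of 7 numbers: the shift along the tool's x, y, z in mm, then the turn, a rotation vector about the tool's x, y, z in degrees, then the finger opening in mm, from 0 to 94. A call has exactly 5 rows; each row shifts and turns the commanded pose from where the row before left it, along the tool's axes as they then stand; what a row does not reach is not made up. A row lasts 1/12 s, in which the tool goes at most 41.7 mm and 7.16 degrees, less where a joint would pass 70% of its speed; a pose out of reach is approached as far as the arm can. A call is refused whole if a number of a shift passes 41.7 or a number of a turn 7.16, either way. A call with a gripper value outside its range is refused whole. The fingers move at their own pace and stop on an object; "force" is the grip in N (left out, the last holds). Time passes only in rows, so rows that do not move let the fingers close, or fill a call up. It gives the time, the measured TCP pose, the force, the opening and the grip force at its end, in the units of the state.
- arm.get_state(): the state, without advancing time (a new reading comes with each control period).
- arm.camera(name): name is "scene" or "top"; returns a dict with "pixels" (480x640x3 uint8, red, green, blue), "z_map" (480x640 float32, m along the optical axis (not along the pixel's ray), 0 where there is no reading), "fx", "fy", "cx", "cy" (pixels), "k1" (the pictures are not rectified: a ray, as slopes to the right and down, at radius r is drawn at 1 + k1 r^2 times it, then the intrinsics apply), "position" and "rotation" of the camera in the world. Camera axes: x right, y down, z forward; pixel columns grow to the right and rows downward; lengths in m; the calibration is good to about 2 mm. A picture is of the moment at which its call begins.
- arm.hand_in(): hands the job in; it is judged then, once.
The state is a dict: "clock": time; "joint_positions": joint angles; "qd": joint speeds; "tau": joint torques, N m; "tool_pos": TCP position; "orientation": TCP orientation; "ft_force": force on the tool from outside, world axes, zero at the start; "wrist_torque": the same for the moment, N m; "gripper_width": opening from 0.0 (shut) to 1.0 (fully open); "finger_force": force on a finger pad.
Only numpy, scipy, OpenCV 4.12 (cv2) and the standard library are available. Lean on these libraries where they do the work, as an engineer would, in place of code of your own. Each camera call takes 0.05 s, during which the arm holds its last target. There are 200 camera calls.

## Working session

There is one attempt and no reset: what is moved stays moved. The work goes in short steps, Python scripts to look and compute and a tool call to move; the robot and the scene stay as the last step left them, time stands still between calls to the robot, and variables do not carry over. Pictures are saved under pics/ and viewed, at most 10 in all, crops included, and the job is handed in when it is done.

Besides the shell and the picture viewer there is one more tool, called after ">>>" by a JSON object that holds its "method" and its "body", one argument or row to a line. move_arm: Moves the arm, as the interface text tells. Its arguments: {"type":"object","properties":{"commands":{"type":"array"},"force":{"type":"number"}},"required":["commands"]}

```bash
mkdir -p pics
cat > h.py <<'E'
import numpy as np, cv2
from bench import arm
from scipy.spatial.transform import Rotation as R
def cam(name):
    c=arm.camera(name); h,w=c["z_map"].shape
    v,u=np.mgrid[0:h,0:w]
    x=(u-c["cx"])/c["fx"]; y=(v-c["cy"])/c["fy"]; xd,yd=x.copy(),y.copy()
    for _ in range(20):
        s=1+c["k1"]*(x*x+y*y); x=xd/s; y=yd/s
    P=np.stack([x,y,np.ones_like(x)],-1)*c["z_map"][...,None]
    r=np.array(c["rotation"]); r=r if r.shape==(3,3) else R.from_rotvec(r).as_matrix() if r.size==3 else R.from_quat(r).as_matrix()
    c["W"]=P@r.T+np.array(c["position"]); c["ray"]=np.stack([x,y,np.ones_like(x)],-1)@r.T
    c["W"][c["z_map"]==0]=np.nan
    return c
def save(n,im): cv2.imwrite("pics/"+n,cv2.cvtColor(np.ascontiguousarray(im),cv2.COLOR_RGB2BGR))
E
python3 - <<'E'
from h import *
for n in("scene","top"):
    c=cam(n); save(n+"1.png",c["pixels"]); print(n,c["position"],c["rotation"],c["fx"],c["k1"])
    np.savez("pics/"+n+"1.npz",W=c["W"],px=c["pixels"],ray=c["ray"],pos=c["position"])
print(arm.get_state())
E
```

```text
scene [1.35352009 0.16221057 1.5123469 ] [-1.71547279 -2.14691111  0.61516287] 616.6680640849933 -0.04934180357190327
top [ 0.32296344 -0.04373439  1.05874206] [-2.1639848   2.03029693 -0.22764258] 443.5680689704117 -0.09964274714184546
{'clock': 0.1, 'joint_positions': array([ 1.24692531e+00,  8.78757911e-02,  1.37206277e+00, -1.31144801e-05,
        1.68354543e+00, -1.03108856e-01]), 'qd': array([ 0.00127645, -0.00363452, -0.00397132, -0.00038686,  0.00179671,
        0.00074314]), 'tau': array([ 1.78451690e-03, -3.41250408e+01, -3.03302372e+01,  7.19412672e-02,
        3.04137915e-02, -8.69516452e-05]), 'tool_pos': array([0.12028466, 0.53615792, 0.1768446 ]), 'orientation': array([-3.46028044e-01, -3.12208631e+00,  2.90743319e-03]), 'ft_force': array([ 0.45661951,  0.46313664, -0.18797713]), 'wrist_torque': array([-0.0344462 ,  0.01623827, -0.03218936]), 'finger_force': 0.0, 'gripper_width': 0.9994834219301836}
```

View pics/scene1.png

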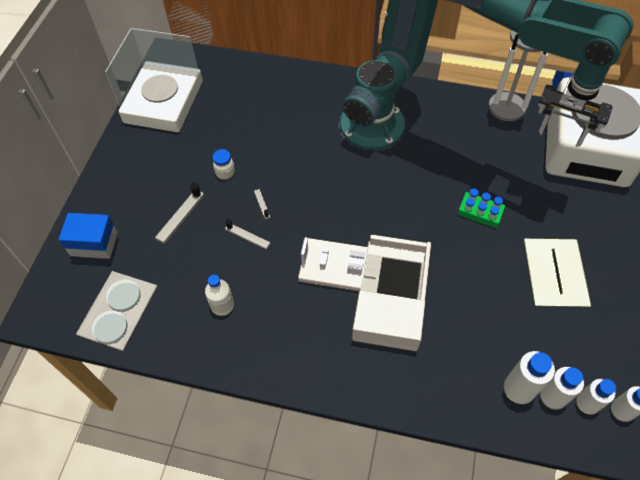

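View pics/top1.png

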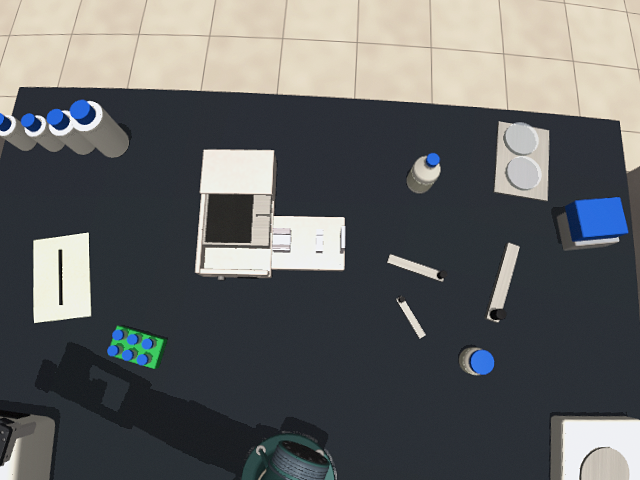

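Bolt candidates in the top picture are the large one at (505,283), the middle one at (415,268, knob at 440,275) and the small one at (411,317, knob at 401,300). By the description I want the middle one. The shaker's track runs from the end wall at (344,240) to the carrier at (272,240), and the pad is at (230,218).

Run:
```python
from h import *
d=np.load("pics/top1.npz");W=d["W"];px=d["px"]
a=cv2.resize(px[140:290,185:355],None,fx=4.0,fy=4.0,interpolation=cv2.INTER_CUBIC)
save("crop1.png",a[:600,:680])
g=px.astype(int)
# bolts: minAreaRect of low non-dark points
Z=W[...,2]; m=((Z>0.006)&(Z<0.08)).astype(np.uint8)
n,l,s,ce=cv2.connectedComponentsWithStats(m)
for i in range(1,n):
    if s[i,4]<60: continue
    P=W[l==i]; bar=P[P[:,2]<0.02]
    if len(bar)<30: continue
    r=cv2.minAreaRect((bar[:,:2]*1000).astype(np.float32)); print(ce[i].round(),s[i,4],r,np.nanmedian(bar[:,2]),P[:,2].max())
for y in (218,235,240,245): 
    print(y,[(u,*(W[y,u]*1000).round().astype(int)) for u in range(195,352,5)])
for u in (240,): print(u,[(v,*(W[v,u]*1000).round().astype(int)) for v in range(150,285,5)])
```

```text
[ 72. 143.] 1533 ((760.257568359375, 629.24755859375), (61.391841888427734, 303.576416015625), 6.183084487915039) 0.012763215849298293 0.07997250587193883
[522. 160.] 3353 ((800.982666015625, -549.8543090820312), (144.3485565185547, 201.50257873535156), 83.6436538696289) 0.008795232641702011 0.02813852138170536
[263. 238.] 10238 ((532.12939453125, 115.69767761230469), (317.7520446777344, 293.72930908203125), 34.28646469116211) 0.015186150623465844 0.07997994700160238
[417. 183.] 311 ((711.4281616210938, -262.59088134765625), (64.82992553710938, 25.49916648864746), 46.310367584228516) 0.012827624940347504 0.07999606453816
[579. 235.] 865 ((590.5836791992188, -680.0608520507812), (144.1205596923828, 70.20986938476562), 59.331947326660156) 0.014385034411525721 0.07994285696681269
[502. 284.] 1157 ((480.2359313964844, -484.1049499511719), (34.22294998168945, 195.88763427734375), 72.45527648925781) 0.01608719208306686 0.06252627204830274
[ 59. 275.] 138 ((421.489501953125, 597.58447265625), (135.85687255859375, 9.749733924865723), 12.283854484558105) 0.008102579657726094 0.012660857293167
[... 8465 characters left out ...]
p.int64(148), np.int64(73)), (225, np.int64(564), np.int64(146), np.int64(75)), (230, np.int64(552), np.int64(145), np.int64(77)), (235, np.int64(540), np.int64(144), np.int64(76)), (240, np.int64(529), np.int64(143), np.int64(76)), (245, np.int64(519), np.int64(143), np.int64(68)), (250, np.int64(513), np.int64(148), np.int64(37)), (255, np.int64(502), np.int64(147), np.int64(34)), (260, np.int64(489), np.int64(145), np.int64(36)), (265, np.int64(477), np.int64(144), np.int64(36)), (270, np.int64(462), np.int64(138), np.int64(66)), (275, np.int64(452), np.int64(139), np.int64(51)), (280, np.int64(446), np.int64(146), np.int64(5))]<stdin>:15: RuntimeWarning: invalid value encountered in cast
```

View pics/crop1.png

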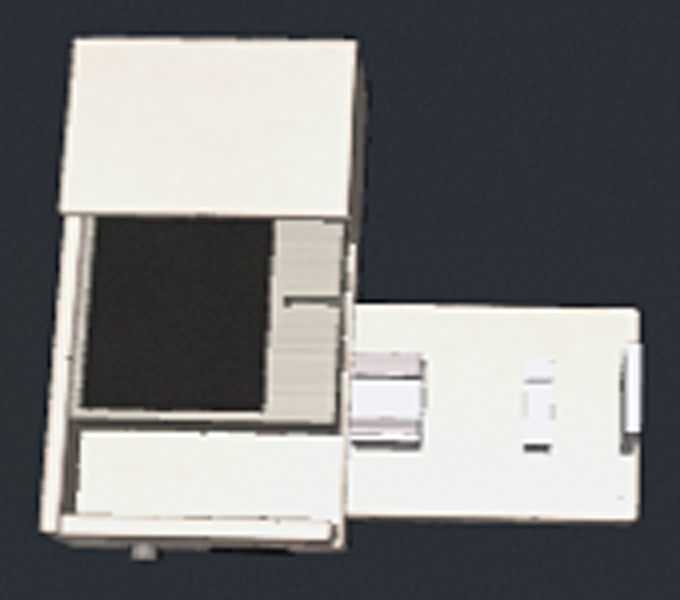

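The crop shows the sight slot at about pixel (263,215). The track axis is near row 240, so the carrier stands about 50 mm out. Middle bolt measures 140 x 24 mm and z 46 at the knob top, which fits. Next I'll look at the guides in both cameras, plus the bolt.

Run:
```python
from h import *
t=np.load("pics/top1.npz")["px"];s=np.load("pics/scene1.npz")["px"]
a=cv2.resize(t[212:272,266:351],None,fx=9,fy=9,interpolation=cv2.INTER_CUBIC)[:,:400*2]
a=cv2.resize(t[220:262,266:350],None,fx=7,fy=7,interpolation=cv2.INTER_CUBIC)
b=cv2.resize(s[232:274,296:380],None,fx=7,fy=7,interpolation=cv2.INTER_CUBIC)
c1=cv2.resize(t[245:290,380:450],None,fx=3,fy=3,interpolation=cv2.INTER_CUBIC)
o=np.zeros((590,800,3),np.uint8); o[:294,:588]=a; o[296:,:588]=b; o[:135,590:800]=c1
o[140:140+150,590:800]=cv2.resize(s[215:250,220:276],(210,150),interpolation=cv2.INTER_CUBIC)
save("crop2.png",o)
```

```text
(no output)
```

View pics/crop2.png

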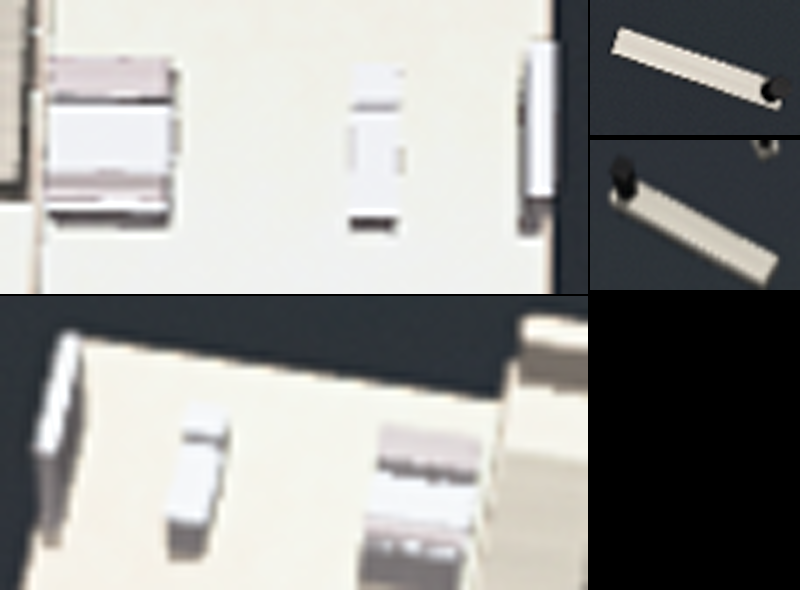

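The composite shows in top-crop pixels: the front guide at (50–172, 57–210), the rear guide at (348–400, 60–213) and the end wall top at (526–555, 42–197). In the scene half, the end wall is at left, the rear guide at (198,470) and the front guide at (420,480). The bolt's knob is at its right end in the top view and matches the middle-sized bolt.

```bash
cat >> h.py <<'E'
from scipy.ndimage import map_coordinates as mc
def at(d,u,v,z):
    r=np.array([mc(d["ray"][...,i],[[v],[u]],order=1)[0] for i in range(3)])
    p=np.array(d["pos"]); return (p+r*(z-p[2])/r[2])*1000
def edge(d,p,q,z,w=4,n=40):
    g=cv2.cvtColor(d["px"],cv2.COLOR_RGB2GRAY).astype(float); p,q=np.array(p,float),np.array(q,float)
    t=(q-p)/np.linalg.norm(q-p); nn=np.array([-t[1],t[0]]); o=np.arange(-w,w+.01,.1); pts=[]
    for f in np.linspace(0,1,n):
        c=p+f*(q-p)+o[:,None]*nn; a=np.abs(np.gradient(mc(g,[c[:,1],c[:,0]],order=1)))
        k=a>0.5*a.max(); pts.append(p+f*(q-p)+nn*(o[k]*a[k]).sum()/a[k].sum())
    W=np.array([at(d,*x,z)[:2] for x in pts]); l=cv2.fitLine(W.astype(np.float32),cv2.DIST_HUBER,0,.01,.01).ravel()
    return l[2:],np.degrees(np.arctan2(l[1],l[0])),W
E
python3 - <<'E'
from h import *
T=np.load("pics/top1.npz");S=np.load("pics/scene1.npz")
tc=lambda U,V:(266+(U+.5)/7-.5,220+(V+.5)/7-.5)
sc=lambda U,V:(296+(U+.5)/7-.5,232+(V-296+.5)/7-.5)
f=lambda U,V:(185+(U+.5)/4-.5,140+(V+.5)/4-.5)
for nm,p,q,z in [("far",f(375,304),f(625,310),.03),("near",f(360,517),f(625,522),.03),("right",f(638,325),f(636,335),.03),("hoodR",f(357,50),f(352,205),.095),("hoodtop",f(85,39),f(345,40),.095),("pad",f(110,412),f(255,412),.076),("padR",f(273,225),f(268,400),.076),("padL",f(95,225),f(83,400),.076)]:
    c,a,W=edge(T,p,q,z,3); print(nm,c.round(1),a.round(2))
for nm,l in [("endwall",[(526,44,.095),(526,195,.095),(541,42,.095),(541,197,.095)]),("rear",[(375,60,.058),(375,213,.058),(348,140,.05),(400,140,.05)]),("front",[(110,57,.072),(110,209,.072),(172,140,.05)])]:
    print(nm,[at(T,*tc(U,V),z)[:2].round(1) for U,V,z in l])
for nm,l in [("endwall",[(82,335,.095),(52,455,.095)]),("rear",[(207,405,.058),(187,521,.058)]),("front",[(433,427,.072),(415,540,.072)])]:
    print("S",nm,[at(S,*sc(U,V),z)[:2].round(1) for U,V,z in l])
print("slot",at(T,*f(312,300),.072).round(1),at(T,*f(342,300),.072),at(T,*f(284,300),.072))
Z=T["W"]
def med(m): return np.nanmedian(m)
print("heights plate",med(Z[222:228,275:340,2]),"hood",med(Z[155:185,210:265,2]),"pad",med(Z[200:240,215:245,2]))
# bolts in both cams
for d,b in((T,(380,245,450,290)),(S,(220,215,276,250))):
    W=d["W"][b[1]:b[3],b[0]:b[2]].reshape(-1,3); px=d["px"][b[1]:b[3],b[0]:b[2]].reshape(-1,3)
    m=(W[:,2]>.005)&(W[:,2]<.018)&(px.min(1)>110); r=cv2.minAreaRect((W[m,:2]*1000).astype(np.float32)); print(r, m.sum())
    k=(W[:,2]>.03)&(W[:,2]<.06);print("knob",np.nanmedian(W[k],0),k.sum())
E
```

```text
far [607.9 -16.4] -87.6
near [479.3 -16.8] -87.55
right [597.7 -94.7] 2.78
hoodR [684.   80.2] 2.33
hoodtop [742.2 163.6] -87.42
pad [519.9 161.3] -86.86
padR [582.8 120.5] 2.43
padL [572. 226.] 2.45
endwall [array([571.4, -83.4]), array([522.1, -86. ]), array([572.4, -88.2]), array([521.8, -90.7])]
rear [array([572.3, -35.2]), array([520.6, -38.4]), array([546.3, -27.9]), array([547.4, -45.1])]
front [array([564.3,  51.4]), array([513.7,  47.3]), array([542.6,  30.6])]
S endwall [array([518.8, -88.8]), array([573.1, -87.3])]
S rear [array([517.7, -40. ]), array([570., -36.])]
S front [array([516.5,  49.3]), array([566.8,  52.3])]
slot [592.7  97.1  72. ] [593.75898319  79.76180212  72.        ] [591.66836229 113.33503988  72.        ]
heights plate 0.02964709864865256 hood 0.08564996777455491 pad 0.07549876556049273
((502.14337158203125, -271.47808837890625), (139.73741149902344, 23.229660034179688), 73.70484161376953) 471
knob [ 0.48390283 -0.32807941  0.04079443] 50
((499.8143310546875, -260.1055603027344), (103.86436462402344, 132.73428344726562), 31.639820098876953) 262
knob [ 0.48759811 -0.33050051  0.04159782] 42
```

```bash
cat >> h.py <<'E'
def plan(x,y,z,a,n):
    """rows to bring measured TCP to x,y,z mm with tool-y at angle a deg, tool kept down"""
    s=arm.get_state(); M=R.from_rotvec(s["orientation"]).as_matrix(); p=s["tool_pos"]*1000
    a0=np.degrees(np.arctan2(M[1,1],M[0,1])); print("t",round(s["clock"],2),"p",p.round(1),"a",round(a0,2),"tilt",M[:2,2].round(4),"F",s["ft_force"].round(1),"grip",round(s["gripper_width"]*94,1),round(s["finger_force"],1))
    dz=(a0-a+180)%360-180; d=(np.array([x,y,z])-p)/n; out=[]
    for i in range(n):
        M=R.from_rotvec([0,0,-np.radians(0)]).as_matrix()@M
        v=M.T@d; out.append([*v.round(1),0,0,round(dz/n,2),]); M=M@R.from_rotvec([0,0,np.radians(dz/n)]).as_matrix()
    for r in out: print([float(k) for k in r])
XA=np.array([.99909,.04275]); YA=np.array([-.04275,.99909]); X0,Y0=542.4,55.5
def tr(x,y): return XA*(X0+x)+YA*(Y0+y)
E
python3 - <<'E'
from h import *
print(tr(0,0),tr(0,-80)); plan(578,173,110,2.45,20)
E
```

```text
[539.533791  78.637095] [542.953791  -1.290105]
t 0.1 p [120.3 536.2 176.8] a 77.35 tilt [-0.0006 -0.0018] F [ 0.5  0.5 -0.2] grip 94.0 0.0
[-26.3, -12.7, 3.4, 0.0, 0.0, 3.75]
[-27.1, -11.0, 3.4, 0.0, 0.0, 3.75]
[-27.7, -9.2, 3.4, 0.0, 0.0, 3.75]
[-28.3, -7.3, 3.4, 0.0, 0.0, 3.75]
[-28.7, -5.5, 3.4, 0.0, 0.0, 3.75]
[-29.0, -3.6, 3.4, 0.0, 0.0, 3.75]
[-29.2, -1.7, 3.4, 0.0, 0.0, 3.75]
[-29.2, 0.2, 3.4, 0.0, 0.0, 3.75]
[-29.1, 2.1, 3.4, 0.0, 0.0, 3.75]
[-28.9, 4.0, 3.4, 0.0, 0.0, 3.75]
[-28.6, 5.9, 3.4, 0.0, 0.0, 3.75]
[-28.2, 7.8, 3.4, 0.0, 0.0, 3.75]
[-27.6, 9.6, 3.4, 0.0, 0.0, 3.75]
[-26.9, 11.4, 3.4, 0.0, 0.0, 3.75]
[-26.1, 13.1, 3.4, 0.0, 0.0, 3.75]
[-25.2, 14.8, 3.4, 0.0, 0.0, 3.75]
[-24.2, 16.4, 3.4, 0.0, 0.0, 3.75]
[-23.1, 17.9, 3.4, 0.0, 0.0, 3.75]
[-21.8, 19.4, 3.4, 0.0, 0.0, 3.75]
[-20.5, 20.8, 3.4, 0.0, 0.0, 3.75]
```

>>> {"method": "move_arm", "body": {
  "commands": [
    [-26, -13, 3, 0, 0, 3.75, 0],
    [-27, -11, 3, 0, 0, 3.75, 0],
    [-28, -9, 3, 0, 0, 3.75, 0],
    [-28, -7, 3, 0, 0, 3.75, 0],
    [-29, -5, 3, 0, 0, 3.75, 0]
  ],
  "force": 30
}}

```text
clock: 0.52
tool_pos: [0.2356, 0.4452, 0.1622]
orientation: [-0.854, -3.023, 0.001]
ft_force: [0.2, -0.2, -0.0]
gripper_width: 0.681
finger_force: 0.0
```

>>> {"method": "move_arm", "body": {
  "commands": [
    [-29, -4, 3, 0, 0, 3.75, 0],
    [-29, -2, 3, 0, 0, 3.75, 0],
    [-29, 0, 3, 0, 0, 3.75, 0],
    [-29, 2, 3, 0, 0, 3.75, 0],
    [-29, 4, 3, 0, 0, 3.75, 0]
  ]
}}

```text
clock: 0.93
tool_pos: [0.3491, 0.3536, 0.1472]
orientation: [-1.336, -2.843, 0.001]
ft_force: [0.3, 0.9, -0.9]
gripper_width: 0.328
finger_force: 0.0
```

>>> {"method": "move_arm", "body": {
  "commands": [
    [-29, 6, 3, 0, 0, 3.75, 0],
    [-28, 8, 3, 0, 0, 3.75, 0],
    [-28, 10, 4, 0, 0, 3.75, 0],
    [-27, 11, 4, 0, 0, 3.75, 0],
    [-26, 13, 4, 0, 0, 3.75, 0]
  ]
}}

```text
clock: 1.35
tool_pos: [0.464, 0.2624, 0.1292]
orientation: [-1.781, -2.587, 0.001]
ft_force: [1.5, 0.2, -0.4]
gripper_width: 0.008
finger_force: 0.0
```

>>> {"method": "move_arm", "body": {
  "commands": [
    [-25, 15, 4, 0, 0, 3.75, 0],
    [-24, 16, 4, 0, 0, 3.75, 0],
    [-23, 18, 4, 0, 0, 3.75, 0],
    [-22, 19, 4, 0, 0, 3.75, 0],
    [-20, 21, 4, 0, 0, 3.75, 0]
  ]
}}

```text
clock: 1.77
tool_pos: [0.5777, 0.1722, 0.1089]
orientation: [-2.179, -2.262, 0.002]
ft_force: [0.3, 1.0, -0.0]
gripper_width: 0.005
finger_force: 0.0
```

>>> {"method": "move_arm", "body": {
  "commands": [
    [0, 0, 5, 0, 0, 0, 0],
    [0, 0, 5, 0, 0, 0, 0],
    [0, 0, 0, 0, 0, 0, 0],
    [0, 0, 0, 0, 0, 0, 0],
    [0, 0, 0, 0, 0, 0, 0]
  ]
}}

```text
clock: 2.18
tool_pos: [0.5764, 0.1744, 0.1002]
orientation: [-2.173, -2.268, -0.0]
ft_force: [0.3, 0.4, -0.1]
gripper_width: 0.006
finger_force: 0.0
```

```bash
python3 -c "
from h import *
plan(578,173,80,2.45,5)"
```

```text
t 2.18 p [576.4 174.4 100.2] a 2.46 tilt [0.0001 0.0003] F [ 0.3  0.4 -0.1] grip 0.5 0.0
[-0.3, 0.3, 4.0, 0.0, 0.0, 0.0]
[-0.3, 0.3, 4.0, 0.0, 0.0, 0.0]
[-0.3, 0.3, 4.0, 0.0, 0.0, 0.0]
[-0.3, 0.3, 4.0, 0.0, 0.0, 0.0]
[-0.3, 0.3, 4.0, 0.0, 0.0, 0.0]
```

Precise. Now I'll press gently.

>>> {"method": "move_arm", "body": {
  "commands": [
    [0, 0, 6, 0, 0, 0, 0],
    [0, 0, 6, 0, 0, 0, 0],
    [0, 0, 6, 0, 0, 0, 0],
    [0, 0, 3, 0, 0, 0, 0],
    [0, 0, 0, 0, 0, 0, 0]
  ]
}}

```text
clock: 2.6
tool_pos: [0.5761, 0.1734, 0.0773]
orientation: [-2.174, -2.266, 0.003]
ft_force: [-0.7, 0.8, -0.1]
gripper_width: 0.006
finger_force: 0.0
```

>>> {"method": "move_arm", "body": {
  "commands": [
    [0, 0, 1, 0, 0, 0, 0],
    [0, 0, 1, 0, 0, 0, 0],
    [0, 0, 1, 0, 0, 0, 0],
    [0, 0, 0, 0, 0, 0, 0],
    [0, 0, 0, 0, 0, 0, 0]
  ]
}}

```text
clock: 3.02
tool_pos: [0.5773, 0.1734, 0.076]
orientation: [2.175, 2.266, 0.0]
ft_force: [-0.5, -0.6, -0.7]
gripper_width: 0.006
finger_force: 0.0
```

>>> {"method": "move_arm", "body": {
  "commands": [
    [0, 0, 1, 0, 0, 0, 0],
    [0, 0, 0, 0, 0, 0, 0],
    [0, 0, 0, 0, 0, 0, 0],
    [0, 0, 0, 0, 0, 0, 0],
    [0, 0, 0, 0, 0, 0, 0]
  ]
}}

```text
clock: 3.43
tool_pos: [0.5772, 0.1734, 0.0749]
orientation: [-2.175, -2.267, -0.0]
ft_force: [-0.8, -0.4, 1.3]
gripper_width: 0.005
finger_force: 0.0
```

>>> {"method": "move_arm", "body": {
  "commands": [
    [0, 0, 1, 0, 0, 0, 0],
    [0, 0, 0, 0, 0, 0, 0],
    [0, 0, 0, 0, 0, 0, 0],
    [0, 0, 0, 0, 0, 0, 0],
    [0, 0, 0, 0, 0, 0, 0]
  ]
}}

```text
clock: 3.85
tool_pos: [0.5772, 0.1734, 0.0739]
orientation: [-2.175, -2.266, -0.0]
ft_force: [-0.2, 0.4, -0.3]
gripper_width: 0.006
finger_force: 0.0
```

>>> {"method": "move_arm", "body": {
  "commands": [
    [0, 0, 1, 0, 0, 0, 0],
    [0, 0, 0, 0, 0, 0, 0],
    [0, 0, 0, 0, 0, 0, 0],
    [0, 0, 0, 0, 0, 0, 0],
    [0, 0, 0, 0, 0, 0, 0]
  ]
}}

```text
clock: 4.27
tool_pos: [0.5772, 0.1734, 0.0729]
orientation: [-2.175, -2.266, -0.0]
ft_force: [-0.0, -0.2, -0.0]
gripper_width: 0.003
finger_force: 0.0
```

>>> {"method": "move_arm", "body": {
  "commands": [
    [0, 0, 1, 0, 0, 0, 0],
    [0, 0, 0, 0, 0, 0, 0],
    [0, 0, 0, 0, 0, 0, 0],
    [0, 0, 0, 0, 0, 0, 0],
    [0, 0, 0, 0, 0, 0, 0]
  ]
}}

```text
clock: 4.68
tool_pos: [0.5772, 0.1734, 0.0719]
orientation: [-2.175, -2.267, -0.0]
ft_force: [-0.4, 0.1, 0.4]
gripper_width: 0.004
finger_force: 0.0
```

Run:
```python
from h import *
o=np.zeros((590,800,3),np.uint8)
c=cam("top"); o[:590,:400]=cv2.resize(c["pixels"][150:268,190:270],(400,590),interpolation=cv2.INTER_CUBIC)
c=cam("scene"); o[:480,400:]=cv2.resize(c["pixels"][225:321,350:430],(400,480),interpolation=cv2.INTER_CUBIC)
save("press.png",o)
```

```text
(no output)
```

View pics/press.png

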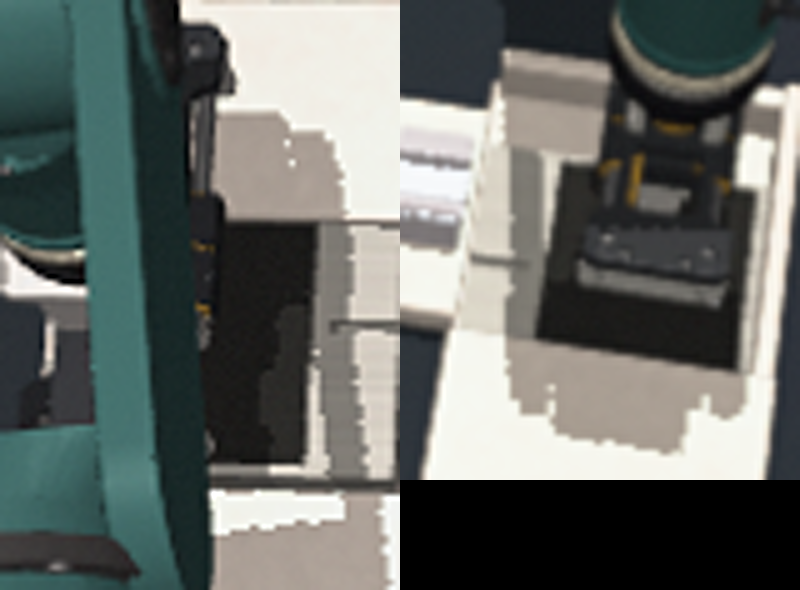

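The picture shows the closed fingers over the black pad (scene view), with the carrier unmoved. There's no contact yet, so I keep lowering.

>>> {"method": "move_arm", "body": {
  "commands": [
    [0, 0, 1, 0, 0, 0, 0],
    [0, 0, 0, 0, 0, 0, 0],
    [0, 0, 0, 0, 0, 0, 0],
    [0, 0, 0, 0, 0, 0, 0],
    [0, 0, 0, 0, 0, 0, 0]
  ]
}}

```text
clock: 5.2
tool_pos: [0.5772, 0.1734, 0.0709]
orientation: [-2.175, -2.266, -0.0]
ft_force: [0.6, 0.2, 0.1]
gripper_width: 0.008
finger_force: 0.0
```

>>> {"method": "move_arm", "body": {
  "commands": [
    [0, 0, 0.5, 0, 0, 0, 0],
    [0, 0, 0, 0, 0, 0, 0],
    [0, 0, 0, 0, 0, 0, 0],
    [0, 0, 0, 0, 0, 0, 0],
    [0, 0, 0, 0, 0, 0, 0]
  ]
}}

```text
clock: 5.62
tool_pos: [0.5772, 0.1735, 0.0704]
orientation: [-2.175, -2.267, -0.0]
ft_force: [0.2, 0.1, -0.3]
gripper_width: 0.006
finger_force: 0.0
```

>>> {"method": "move_arm", "body": {
  "commands": [
    [0, 0, 1, 0, 0, 0, 0],
    [0, 0, 0, 0, 0, 0, 0],
    [0, 0, 0, 0, 0, 0, 0],
    [0, 0, 0, 0, 0, 0, 0],
    [0, 0, 0, 0, 0, 0, 0]
  ]
}}

```text
clock: 6.03
tool_pos: [0.5772, 0.1734, 0.0694]
orientation: [-2.175, -2.266, -0.0]
ft_force: [-0.1, 0.2, 0.2]
gripper_width: 0.005
finger_force: 0.0
```

>>> {"method": "move_arm", "body": {
  "commands": [
    [0, 0, 1, 0, 0, 0, 0],
    [0, 0, 0, 0, 0, 0, 0],
    [0, 0, 0, 0, 0, 0, 0],
    [0, 0, 0, 0, 0, 0, 0],
    [0, 0, 0, 0, 0, 0, 0]
  ]
}}

```text
clock: 6.45
tool_pos: [0.5772, 0.1734, 0.0684]
orientation: [-2.175, -2.267, -0.0]
ft_force: [-0.1, -0.4, -0.9]
gripper_width: 0.005
finger_force: 0.0
```

>>> {"method": "move_arm", "body": {
  "commands": [
    [0, 0, 1, 0, 0, 0, 0],
    [0, 0, 0, 0, 0, 0, 0],
    [0, 0, 0, 0, 0, 0, 0],
    [0, 0, 0, 0, 0, 0, 0],
    [0, 0, 0, 0, 0, 0, 0]
  ]
}}

```text
clock: 6.87
tool_pos: [0.5772, 0.1734, 0.0674]
orientation: [-2.175, -2.267, -0.0]
ft_force: [-0.5, -1.1, -0.1]
gripper_width: 0.005
finger_force: 0.0
```

>>> {"method": "move_arm", "body": {
  "commands": [
    [0, 0, 0.5, 0, 0, 0, 0],
    [0, 0, 0, 0, 0, 0, 0],
    [0, 0, 0, 0, 0, 0, 0],
    [0, 0, 0, 0, 0, 0, 0],
    [0, 0, 0, 0, 0, 0, 0]
  ]
}}

```text
clock: 7.28
tool_pos: [0.5772, 0.1735, 0.0669]
orientation: [2.175, 2.267, 0.0]
ft_force: [-0.1, 0.5, 0.5]
gripper_width: 0.002
finger_force: 0.0
```

Run:
```python
from h import *
s=arm.get_state(); print({k:np.round(v,3) for k,v in s.items()})
for n in("scene","top"):
    c=cam(n); W=c["W"].reshape(-1,3)*1000; p=s["tool_pos"]*1000
    d=(W-p)@np.c_[np.r_[XA,0],np.r_[YA,0],[0,0,1]]
    k=(abs(d[:,0])<95)&(abs(d[:,1])<45)&(d[:,2]>15)&(d[:,2]<260)
    H,_=np.histogram(d[k,2],bins=range(15,260,5)); print(n,H)
    k2=k&(d[:,2]<90); print(len(d[k2]), d[k2][np.argsort(d[k2,2])][:12].round(0).tolist())
    print("pad z",np.nanmedian(W[(abs(d[:,0])<20)&(abs(d[:,1])<45)&(d[:,2]<15)],0))
```

```text
{'clock': np.float64(7.283), 'joint_positions': array([0.198, 0.249, 1.407, 0.   , 1.486, 0.157]), 'qd': array([ 0.002, -0.001, -0.   ,  0.001,  0.001,  0.001]), 'tau': array([ 0.0000e+00, -3.9738e+01, -2.9167e+01,  7.6000e-02,  5.0000e-03,
       -0.0000e+00]), 'tool_pos': array([0.577, 0.173, 0.067]), 'orientation': array([2.175, 2.267, 0.   ]), 'ft_force': array([-0.087,  0.506,  0.525]), 'wrist_torque': array([-0.036,  0.027,  0.022]), 'finger_force': np.float64(0.0), 'gripper_width': np.float64(0.002)}
scene [225 236  44   1   0   0   0   1   0   0   0   0   0   0   3   9   9   5
   1   0   0   3  28  36  42  43  96  84  42  68 275 213  25   7   4   3
   0   0   0   3  20  78  77  20   6  16  33  56]
510 [[30.0, 20.0, 15.0], [20.0, 40.0, 15.0], [64.0, -43.0, 15.0], [94.0, 15.0, 15.0], [23.0, -43.0, 15.0], [70.0, -24.0, 15.0], [87.0, -9.0, 15.0], [47.0, -9.0, 15.0], [87.0, -40.0, 15.0], [53.0, 5.0, 15.0], [35.0, -10.0, 15.0], [33.0, 5.0, 15.0]]
pad z [583.48550195 136.65217043  76.38910072]
top [175  67   2   1   3   3   0   0   0   0   0   0   0   0   0   0   0   0
   0   0   0   0  10  16  31  92  95  10  13  38 280  15   7   6   6   3
   8   9  11  66  42  47   5   0   0   4  20   4]
251 [[61.0, -37.0, 15.0], [80.0, -22.0, 15.0], [68.0, -11.0, 15.0], [75.0, -24.0, 15.0], [93.0, -38.0, 16.0], [73.0, -29.0, 16.0], [77.0, -20.0, 16.0], [80.0, -34.0, 16.0], [60.0, -32.0, 16.0], [87.0, -28.0, 16.0], [92.0, -28.0, 16.0], [80.0, -41.0, 16.0]]
pad z [576.94779651 148.1502588   75.51511404]
```

>>> {"method": "move_arm", "body": {
  "commands": [
    [0, 0, 1, 0, 0, 0, 0],
    [0, 0, 0, 0, 0, 0, 0],
    [0, 0, 0, 0, 0, 0, 0],
    [0, 0, 0, 0, 0, 0, 0],
    [0, 0, 0, 0, 0, 0, 0]
  ]
}}

```text
clock: 7.8
tool_pos: [0.5772, 0.1734, 0.0659]
orientation: [-2.175, -2.266, -0.0]
ft_force: [0.2, 0.0, -0.7]
gripper_width: 0.004
finger_force: 0.0
```

>>> {"method": "move_arm", "body": {
  "commands": [
    [0, 0, 1, 0, 0, 0, 0],
    [0, 0, 0, 0, 0, 0, 0],
    [0, 0, 0, 0, 0, 0, 0],
    [0, 0, 0, 0, 0, 0, 0],
    [0, 0, 0, 0, 0, 0, 0]
  ]
}}

```text
clock: 8.22
tool_pos: [0.5772, 0.1735, 0.0649]
orientation: [-2.175, -2.266, -0.0]
ft_force: [-0.2, 0.2, 0.0]
gripper_width: 0.003
finger_force: 0.0
```

Run:
```python
from h import *
p=np.array([120.3,536.2,176.8]); a=np.radians(77.35); ty=np.array([np.cos(a),np.sin(a),0]); tx=np.array([-np.sin(a),np.cos(a),0])
for n in("scene1","top1"):
    W=np.load(f"pics/{n}.npz")["W"].reshape(-1,3)*1000; d=(W-p)@np.c_[tx,ty,[0,0,1]]
    k=(abs(d[:,0])<40)&(abs(d[:,1])<100)&(d[:,2]>-45)&(d[:,2]<110); q=d[k]
    print(n,len(q)); print(q[np.argsort(q[:,2])][:60:2].round(0).tolist())
```

```text
scene1 280
[[38.0, 14.0, -45.0], [40.0, 20.0, -44.0], [38.0, 61.0, -43.0], [38.0, 28.0, -42.0], [39.0, 48.0, -41.0], [40.0, 16.0, -41.0], [39.0, 51.0, -41.0], [35.0, 10.0, -39.0], [38.0, 18.0, -38.0], [36.0, 59.0, -37.0], [38.0, 21.0, -37.0], [39.0, 15.0, -36.0], [31.0, 25.0, -36.0], [38.0, 49.0, -36.0], [37.0, 47.0, -35.0], [35.0, 27.0, -35.0], [34.0, 24.0, -35.0], [37.0, 17.0, -33.0], [39.0, 22.0, -32.0], [38.0, 57.0, -32.0], [38.0, 31.0, -31.0], [38.0, 33.0, -31.0], [39.0, 10.0, -31.0], [39.0, 64.0, -29.0], [35.0, 39.0, -29.0], [37.0, 36.0, -29.0], [32.0, 36.0, -27.0], [38.0, 41.0, -27.0], [39.0, 28.0, -25.0], [39.0, 16.0, -23.0]]
top1 195
[[-12.0, -49.0, 29.0], [-11.0, -55.0, 34.0], [-12.0, -52.0, 36.0], [-12.0, -55.0, 37.0], [-12.0, -50.0, 37.0], [-10.0, -51.0, 37.0], [-2.0, -59.0, 38.0], [3.0, -59.0, 38.0], [-4.0, -60.0, 39.0], [-11.0, -57.0, 39.0], [4.0, -59.0, 40.0], [-2.0, -59.0, 41.0], [-7.0, -60.0, 42.0], [-11.0, -57.0, 42.0], [1.0, -60.0, 43.0], [-1.0, -59.0, 44.0], [-13.0, -49.0, 44.0], [-5.0, -59.0, 45.0], [3.0, -60.0, 45.0], [1.0, -59.0, 46.0], [3.0, -59.0, 47.0], [-7.0, -60.0, 48.0], [7.0, -59.0, 48.0], [-9.0, -60.0, 49.0], [-2.0, -60.0, 49.0], [-12.0, -50.0, 49.0], [-6.0, -60.0, 50.0], [1.0, -58.0, 51.0], [-10.0, -59.0, 51.0], [-11.0, -58.0, 51.0]]
```

>>> {"method": "move_arm", "body": {
  "commands": [
    [0, 0, 1, 0, 0, 0, 0],
    [0, 0, 0, 0, 0, 0, 0],
    [0, 0, 0, 0, 0, 0, 0],
    [0, 0, 0, 0, 0, 0, 0],
    [0, 0, 0, 0, 0, 0, 0]
  ]
}}

```text
clock: 8.63
tool_pos: [0.5772, 0.1734, 0.0639]
orientation: [-2.175, -2.266, -0.0]
ft_force: [0.0, 0.5, 0.7]
gripper_width: 0.006
finger_force: 0.0
```

>>> {"method": "move_arm", "body": {
  "commands": [
    [0, 0, 1, 0, 0, 0, 0],
    [0, 0, 0, 0, 0, 0, 0],
    [0, 0, 0, 0, 0, 0, 0],
    [0, 0, 0, 0, 0, 0, 0],
    [0, 0, 0, 0, 0, 0, 0]
  ]
}}

```text
clock: 9.05
tool_pos: [0.5772, 0.1734, 0.0629]
orientation: [-2.175, -2.266, -0.0]
ft_force: [0.7, -0.1, 0.0]
gripper_width: 0.006
finger_force: 0.0
```

>>> {"method": "move_arm", "body": {
  "commands": [
    [0, 0, 1, 0, 0, 0, 0],
    [0, 0, 0, 0, 0, 0, 0],
    [0, 0, 0, 0, 0, 0, 0],
    [0, 0, 0, 0, 0, 0, 0],
    [0, 0, 0, 0, 0, 0, 0]
  ]
}}

```text
clock: 9.47
tool_pos: [0.5772, 0.1735, 0.0619]
orientation: [-2.175, -2.267, -0.0]
ft_force: [-0.3, 0.5, -0.3]
gripper_width: 0.002
finger_force: 0.0
```

Run:
```python
from h import *
c=cam("top"); W=c["W"]*1000
for v in range(190,242,2): print(v,[tuple(int(x) if x==x else -1 for x in W[v,u]) for u in range(227,236)])
c=cam("scene"); W=c["W"]*1000
np.savez("pics/s2.npz",W=W,px=c["pixels"])
save("s2.png",cv2.resize(c["pixels"][215:290,370:430],(480,600),interpolation=cv2.INTER_CUBIC))
```

```text
190 [(535, 106, 413), (538, 107, 402), (601, 150, 210), (600, 147, 214), (602, 146, 209), (602, 144, 211), (602, 141, 211), (602, 140, 210), (644, 164, 85)]
192 [(530, 105, 416), (533, 106, 407), (598, 150, 208), (598, 148, 208), (597, 145, 212), (597, 143, 211), (597, 141, 211), (599, 140, 207), (602, 140, 197)]
194 [(526, 104, 420), (529, 105, 410), (593, 149, 211), (593, 147, 209), (594, 145, 209), (594, 143, 210), (593, 140, 211), (594, 139, 208), (598, 139, 197)]
196 [(523, 104, 420), (526, 105, 409), (589, 148, 211), (589, 146, 211), (589, 144, 209), (589, 142, 210), (590, 140, 210), (591, 139, 206), (595, 140, 193)]
198 [(519, 103, 422), (522, 103, 414), (584, 148, 211), (585, 146, 211), (585, 144, 210), (585, 142, 210), (586, 140, 208), (587, 139, 205), (590, 139, 194)]
200 [(516, 102, 423), (518, 102, 417), (582, 148, 206), (582, 146, 206), (582, 144, 206), (582, 142, 207), (582, 140, 206), (584, 139, 201), (587, 139, 192)]
202 [(512, 102, 423), (514, 102, 417), (577, 147, 209), (578, 146, 206), (576, 143, 210), (577, 141, 209), (577, 139, 210), (582, 141, 192), (582, 139, 1
[... 2180 characters left out ...]
431), (466, 92, 423), (469, 93, 414), (546, 163, 75), (546, 160, 75), (546, 158, 74), (546, 155, 76)]
234 [(458, 91, 449), (459, 91, 441), (461, 91, 432), (464, 92, 422), (465, 92, 415), (541, 162, 74), (542, 160, 74), (541, 157, 76), (541, 155, 75)]
236 [(454, 90, 451), (456, 90, 444), (458, 90, 436), (460, 91, 425), (462, 91, 417), (537, 162, 73), (536, 159, 78), (536, 157, 77), (537, 155, 74)]
238 [(451, 89, 453), (453, 90, 445), (455, 90, 434), (457, 90, 427), (458, 90, 421), (505, 135, 200), (532, 159, 74), (532, 156, 76), (532, 154, 76)]
240 [(448, 89, 454), (449, 89, 447), (451, 89, 438), (453, 90, 430), (455, 90, 421), (502, 135, 197), (504, 135, 189), (527, 156, 75), (527, 153, 77)]
```

View pics/s2.png

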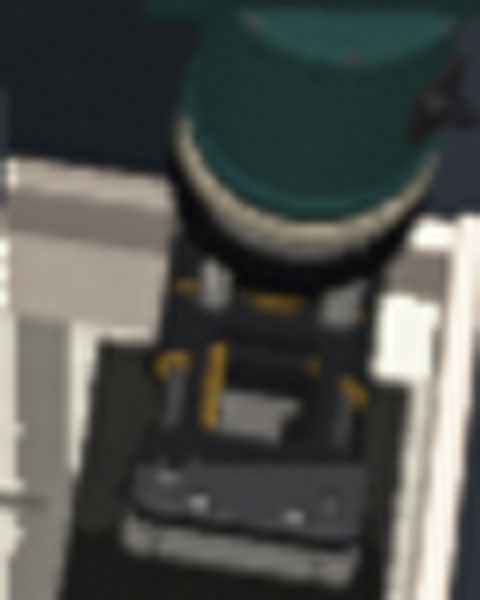

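The picture shows the gripper over the pad with its fingers hidden behind its body at (250,500). The top depth sees a finger at z≈92–104 mm. There's still no force, so I keep lowering.

>>> {"method": "move_arm", "body": {
  "commands": [
    [0, 0, 1, 0, 0, 0, 0],
    [0, 0, 0, 0, 0, 0, 0],
    [0, 0, 0, 0, 0, 0, 0],
    [0, 0, 0, 0, 0, 0, 0],
    [0, 0, 0, 0, 0, 0, 0]
  ]
}}

```text
clock: 9.98
tool_pos: [0.5772, 0.1735, 0.0609]
orientation: [-2.175, -2.267, -0.0]
ft_force: [0.4, -0.0, -1.1]
gripper_width: 0.008
finger_force: 0.0
```

>>> {"method": "move_arm", "body": {
  "commands": [
    [0, 0, 1, 0, 0, 0, 0],
    [0, 0, 0, 0, 0, 0, 0],
    [0, 0, 0, 0, 0, 0, 0],
    [0, 0, 0, 0, 0, 0, 0],
    [0, 0, 0, 0, 0, 0, 0]
  ]
}}

```text
clock: 10.4
tool_pos: [0.5772, 0.1734, 0.0599]
orientation: [-2.175, -2.267, -0.0]
ft_force: [-0.1, -0.4, -0.1]
gripper_width: 0.008
finger_force: 0.0
```

>>> {"method": "move_arm", "body": {
  "commands": [
    [0, 0, 1, 0, 0, 0, 0],
    [0, 0, 0, 0, 0, 0, 0],
    [0, 0, 0, 0, 0, 0, 0],
    [0, 0, 0, 0, 0, 0, 0],
    [0, 0, 0, 0, 0, 0, 0]
  ]
}}

```text
clock: 10.82
tool_pos: [0.5772, 0.1735, 0.0589]
orientation: [-2.175, -2.267, -0.0]
ft_force: [0.5, 0.6, -0.3]
gripper_width: 0.009
finger_force: 0.0
```

>>> {"method": "move_arm", "body": {
  "commands": [
    [0, 0, 1, 0, 0, 0, 0],
    [0, 0, 0, 0, 0, 0, 0],
    [0, 0, 0, 0, 0, 0, 0],
    [0, 0, 0, 0, 0, 0, 0],
    [0, 0, 0, 0, 0, 0, 0]
  ]
}}

```text
clock: 11.23
tool_pos: [0.5772, 0.1734, 0.0579]
orientation: [-2.175, -2.266, -0.0]
ft_force: [0.2, -0.2, -0.0]
gripper_width: -0.0
finger_force: 0.0
```

>>> {"method": "move_arm", "body": {
  "commands": [
    [0, 0, 1, 0, 0, 0, 0],
    [0, 0, 0, 0, 0, 0, 0],
    [0, 0, 0, 0, 0, 0, 0],
    [0, 0, 0, 0, 0, 0, 0],
    [0, 0, 0, 0, 0, 0, 0]
  ]
}}

```text
clock: 11.65
tool_pos: [0.5772, 0.1734, 0.0569]
orientation: [-2.175, -2.266, -0.0]
ft_force: [-0.3, 0.2, -0.5]
gripper_width: 0.005
finger_force: 0.0
```

>>> {"method": "move_arm", "body": {
  "commands": [
    [0, 0, 1, 0, 0, 0, 0],
    [0, 0, 0, 0, 0, 0, 0],
    [0, 0, 0, 0, 0, 0, 0],
    [0, 0, 0, 0, 0, 0, 0],
    [0, 0, 0, 0, 0, 0, 0]
  ]
}}

```text
clock: 12.07
tool_pos: [0.5772, 0.1734, 0.0559]
orientation: [-2.175, -2.267, -0.0]
ft_force: [0.3, 0.0, 0.2]
gripper_width: 0.01
finger_force: 0.0
```

Run:
```python
from h import *
D=np.load("pics/top1.npz");W=D["W"]*1000;px=D["px"]
p=np.array([120.3,536.2,176.8]); a=np.radians(77.35); ty=np.array([np.cos(a),np.sin(a),0]); tx=np.array([-np.sin(a),np.cos(a),0])
d=(W-p)@np.c_[tx,ty,[0,0,1]]
for v in range(410,456,2): print(v,[int(x) if x==x else None for x in d[v,0:50:2,2]])
# predicted pixels of tips
r=D["ray"]/np.linalg.norm(D["ray"],axis=-1,keepdims=True)
for yy in(-60,60):
  for zz in(0,15,30,60):
    q=p+ty*yy+[0,0,zz]; w=q/1000-D["pos"]; w/=np.linalg.norm(w); i=np.unravel_index((r@w).argmax(),r.shape[:2]); print(yy,zz,"px v,u",i)
```

```text
410 [-140, -142, -178, -177, -178, -177, -179, -178, -178, -175, -178, -178, -176, -179, -173, -177, -178, -178, -177, -176, -176, -176, -179, -177, -173]
412 [-111, -117, -125, -126, -128, -129, -131, -130, -178, -175, -178, -177, -178, -175, -176, -181, -176, -174, -177, -177, -176, -177, -178, -176, -177]
414 [-96, -96, -101, -110, -114, -111, -117, -114, -117, -126, -124, -129, -131, -135, -134, -179, -174, -180, -177, -175, -181, -177, -176, -178, -177]
416 [-91, -92, -94, -95, -92, -97, -98, -96, -98, -103, -103, -112, -119, -125, -129, -131, -134, -145, -145, -148, -150, -150, -151, -175, -177]
418 [142, 136, 134, 128, -84, -86, -92, -94, -97, -100, -102, -101, -111, -113, -115, -116, -120, -121, -134, -132, -129, -134, -138, -144, -151]
420 [149, 145, 141, 137, 136, 129, -71, -74, -79, -84, -85, -85, -87, -86, -101, -98, -99, -104, -110, -114, -120, -125, -132, -137, -144]
422 [149, 146, 146, 147, 142, 140, 136, 129, 130, -67, -73, -76, -74, -77, -79, -91, 36, 35, -102, -106, -113, -122, -122, -130, -140]
424 [163, 162, 158, 149, 150, 145, 142, 142, 137, 133, 127, -58, -63, 5
[... 1693 characters left out ...]
 -33, -37, -39, -46, -55, -65, -70, -78, -86, -91, -104, -107, -121, -125, -136, -144]
452 [169, 164, 159, 154, 137, 131, -21, -21, -29, -34, -37, -41, -51, -58, -65, -70, -79, -89, -91, -101, -110, -123, -128, -138, -145]
454 [166, 164, 158, 150, 134, 128, -23, -27, -28, -34, -36, -42, -49, -58, -64, -74, -84, -88, -97, -110, -113, -120, -127, -139, -140]
-60 0 px v,u (np.int64(427), np.int64(45))
-60 15 px v,u (np.int64(428), np.int64(41))
-60 30 px v,u (np.int64(429), np.int64(36))
-60 60 px v,u (np.int64(432), np.int64(27))
60 0 px v,u (np.int64(405), np.int64(0))
60 15 px v,u (np.int64(406), np.int64(0))
60 30 px v,u (np.int64(406), np.int64(0))
60 60 px v,u (np.int64(407), np.int64(0))
```

The start picture shows the real fingertips about 30–35 mm above the reported TCP, and the body is off by the same amount. So the reported z has an offset, and I expect contact at a reported z of about 43–46.

>>> {"method": "move_arm", "body": {
  "commands": [
    [0, 0, 2, 0, 0, 0, 0],
    [0, 0, 2, 0, 0, 0, 0],
    [0, 0, 1, 0, 0, 0, 0],
    [0, 0, 0, 0, 0, 0, 0],
    [0, 0, 0, 0, 0, 0, 0]
  ]
}}

```text
clock: 12.48
tool_pos: [0.5771, 0.1734, 0.0507]
orientation: [-2.175, -2.266, 0.0]
ft_force: [-0.4, -0.1, -0.1]
gripper_width: 0.009
finger_force: 0.0
```

>>> {"method": "move_arm", "body": {
  "commands": [
    [0, 0, 1, 0, 0, 0, 0],
    [0, 0, 0, 0, 0, 0, 0],
    [0, 0, 1, 0, 0, 0, 0],
    [0, 0, 0, 0, 0, 0, 0],
    [0, 0, 0, 0, 0, 0, 0]
  ]
}}

```text
clock: 12.9
tool_pos: [0.5772, 0.1734, 0.0489]
orientation: [-2.175, -2.266, -0.0]
ft_force: [-0.1, 0.1, -0.7]
gripper_width: 0.006
finger_force: 0.0
```

>>> {"method": "move_arm", "body": {
  "commands": [
    [0, 0, 1, 0, 0, 0, 0],
    [0, 0, 0, 0, 0, 0, 0],
    [0, 0, 0, 0, 0, 0, 0],
    [0, 0, 0, 0, 0, 0, 0],
    [0, 0, 0, 0, 0, 0, 0]
  ]
}}

```text
clock: 13.32
tool_pos: [0.5773, 0.1735, 0.0487]
orientation: [2.175, 2.266, 0.001]
ft_force: [-2.1, 0.1, 5.3]
gripper_width: 0.003
finger_force: 2.7
```

Contact: a reported z of 48.8 is a true 76, so the offset is +27 mm. I'll press a little more.

>>> {"method": "move_arm", "body": {
  "commands": [
    [0, 0, 1, 0, 0, 0, 0],
    [0, 0, 0.5, 0, 0, 0, 0],
    [0, 0, 0, 0, 0, 0, 0],
    [0, 0, 0, 0, 0, 0, 0],
    [0, 0, 0, 0, 0, 0, 0]
  ]
}}

```text
clock: 13.73
tool_pos: [0.5774, 0.1735, 0.0487]
orientation: [2.175, 2.266, 0.002]
ft_force: [-4.2, -1.1, 10.9]
gripper_width: 0.005
finger_force: 5.1
```

>>> {"method": "move_arm", "body": {
  "commands": [
    [0, 0, 1, 0, 0, 0, 0],
    [0, 0, 1, 0, 0, 0, 0],
    [0, 0, 1, 0, 0, 0, 0],
    [0, 0, 0, 0, 0, 0, 0],
    [0, 0, 0, 0, 0, 0, 0]
  ]
}}

```text
clock: 14.15
tool_pos: [0.5793, 0.1736, 0.0486]
orientation: [2.173, 2.264, 0.008]
ft_force: [-4.1, -2.0, 17.8]
gripper_width: 0.008
finger_force: 8.6
```

>>> {"method": "move_arm", "body": {
  "commands": [
    [0, -2, 0, 0, 0, 0, 0],
    [0, -3, 0, 0, 0, 0, 0],
    [0, -3, 0, 0, 0, 0, 0],
    [0, -3, 0, 0, 0, 0, 0],
    [0, -3, 0, 0, 0, 0, 0]
  ]
}}

```text
clock: 14.57
tool_pos: [0.5697, 0.1732, 0.0486]
orientation: [2.169, 2.258, 0.02]
ft_force: [5.4, -0.5, 11.1]
gripper_width: 0.001
finger_force: 5.5
```

>>> {"method": "move_arm", "body": {
  "commands": [
    [0, -1, 1, 0, 0, 0, 0],
    [0, -3, 1, 0, 0, 0, 0],
    [0, -3, 0, 0, 0, 0, 0],
    [0, -3, 0, 0, 0, 0, 0],
    [0, -3, 0, 0, 0, 0, 0]
  ]
}}

```text
clock: 14.98
tool_pos: [0.5583, 0.1727, 0.0486]
orientation: [2.167, 2.256, 0.024]
ft_force: [5.0, -0.7, 16.1]
gripper_width: 0.006
finger_force: 7.9
```

>>> {"method": "move_arm", "body": {
  "commands": [
    [0, -3, 0, 0, 0, 0, 0],
    [0, -3, 0, 0, 0, 0, 0],
    [0, -3, 0, 0, 0, 0, 0],
    [0, -3, 0, 0, 0, 0, 0],
    [0, -3, 0, 0, 0, 0, 0]
  ]
}}

```text
clock: 15.4
tool_pos: [0.5434, 0.172, 0.0486]
orientation: [2.167, 2.256, 0.024]
ft_force: [5.4, -1.0, 16.8]
gripper_width: 0.006
finger_force: 8.1
```

Run:
```python
from h import *
c=cam("top"); np.savez("pics/top2.npz",W=c["W"],px=c["pixels"],ray=c["ray"],pos=c["position"])
g=cv2.cvtColor(c["pixels"],cv2.COLOR_RGB2GRAY).astype(int)
g0=cv2.cvtColor(np.load("pics/top1.npz")["px"],cv2.COLOR_RGB2GRAY).astype(int)
for u in(262,265,267): print(u,"before",g0[206:240,u].tolist()); print(u,"now",g[206:246,u].tolist())
plan(577,173,48,2.45,1)
```

```text
262 before [201, 202, 203, 203, 205, 202, 206, 209, 102, 112, 211, 210, 203, 206, 205, 202, 204, 205, 199, 199, 207, 198, 204, 212, 207, 205, 207, 205, 205, 204, 209, 211, 204, 210]
262 now [211, 206, 206, 204, 202, 202, 203, 201, 203, 208, 206, 207, 207, 202, 206, 205, 206, 206, 207, 210, 208, 210, 177, 88, 217, 211, 211, 208, 209, 209, 206, 211, 205, 206, 206, 212, 204, 213, 215, 211]
265 before [201, 203, 202, 203, 205, 204, 207, 210, 102, 101, 214, 209, 205, 207, 202, 202, 205, 206, 200, 200, 206, 201, 206, 212, 207, 205, 206, 204, 204, 207, 210, 210, 206, 210]
265 now [209, 206, 207, 204, 202, 202, 205, 202, 205, 211, 206, 205, 207, 203, 206, 205, 207, 206, 207, 211, 208, 210, 176, 85, 216, 212, 211, 209, 207, 210, 207, 211, 206, 205, 203, 213, 204, 213, 215, 211]
267 before [202, 202, 204, 204, 206, 206, 208, 210, 101, 106, 139, 213, 205, 208, 204, 204, 205, 207, 203, 202, 210, 205, 207, 216, 210, 208, 211, 210, 207, 210, 215, 215, 209, 216]
267 now [211, 209, 208, 206, 204, 202, 207, 202, 204, 210, 208, 206, 207, 202, 206, 206, 208, 208, 208, 213, 211, 212, 178, 88, 216, 212, 215, 214, 210, 212, 210, 215, 210, 209, 207, 217, 210, 206, 208, 206]
t 15.45 p [542.6 172.   48.6] a 2.32 tilt [0.019  0.0018] F [ 2.6 -1.9 16.6] grip 0.5 8.3
[-0.4, 34.4, 1.2, 0.0, 0.0, -0.13]
```

The slot moved from row 214.5 to 228.9 (about 32 mm), so it drags well. I'll continue to the stop.

>>> {"method": "move_arm", "body": {
  "commands": [
    [0, -3, 0, 0, 0, 0, 0],
    [0, -3, 0, 0, 0, 0, 0],
    [0, -3, 0, 0, 0, 0, 0],
    [0, -3, 0, 0, 0, 0, 0],
    [0, -3, 0, 0, 0, 0, 0]
  ]
}}

```text
clock: 15.87
tool_pos: [0.5285, 0.1714, 0.0486]
orientation: [2.167, 2.256, 0.024]
ft_force: [5.7, -1.4, 17.0]
gripper_width: 0.001
finger_force: 8.2
```

>>> {"method": "move_arm", "body": {
  "commands": [
    [0, -2, 0, 0, 0, 0, 0],
    [0, -2, 0, 0, 0, 0, 0],
    [0, -2, 0, 0, 0, 0, 0],
    [0, -1, 0, 0, 0, 0, 0],
    [0, 0, 0, 0, 0, 0, 0]
  ]
}}

```text
clock: 16.28
tool_pos: [0.5235, 0.1714, 0.0486]
orientation: [2.165, 2.254, 0.029]
ft_force: [8.9, -0.8, 12.7]
gripper_width: 0.004
finger_force: 6.7
```

>>> {"method": "move_arm", "body": {
  "commands": [
    [0, -1, 1, 0, 0, 0, 0],
    [0, -2, 1, 0, 0, 0, 0],
    [0, -2, 0, 0, 0, 0, 0],
    [0, -1, 0, 0, 0, 0, 0],
    [0, 0, 0, 0, 0, 0, 0]
  ]
}}

```text
clock: 16.7
tool_pos: [0.5202, 0.1715, 0.0485]
orientation: [2.162, 2.251, 0.037]
ft_force: [12.7, -1.5, 16.3]
gripper_width: 0.007
finger_force: 8.2
```

Run:
```python
from h import *
T=cam("top"); T["px"]=T["pixels"]; T["pos"]=T["position"]
g=cv2.cvtColor(T["pixels"],cv2.COLOR_RGB2GRAY).astype(int)
for u in(262,265): print(g[228:246,u].tolist())
plan(523,171,48,2.45,1)
for v in np.arange(238,241,.5): print(v,(at(T,264,v,.072)[:2]@XA).round(1))
```

```text
[207, 207, 207, 207, 211, 208, 211, 213, 90, 217, 216, 212, 211, 212, 209, 210, 210, 213]
[207, 207, 209, 208, 211, 210, 212, 215, 90, 119, 221, 214, 212, 212, 209, 209, 209, 214]
t 16.75 p [520.2 171.4  48.6] a 2.3 tilt [0.0308 0.0035] F [12.2 -2.2 17. ] grip 0.3 8.3
[-0.5, 2.7, 0.7, 0.0, 0.0, -0.15]
238.0 541.0
238.5 539.8
239.0 538.6
239.5 537.5
240.0 536.3
240.5 535.1
```

>>> {"method": "move_arm", "body": {
  "commands": [
    [0, -1, 2, 0, 0, 0, 0],
    [0, -2, 1, 0, 0, 0, 0],
    [0, -2, 1, 0, 0, 0, 0],
    [0, -1, 0, 0, 0, 0, 0],
    [0, 0, 0, 0, 0, 0, 0]
  ]
}}

```text
clock: 17.17
tool_pos: [0.5195, 0.1715, 0.0485]
orientation: [2.157, 2.245, 0.052]
ft_force: [17.4, -1.0, 23.3]
gripper_width: 0.005
finger_force: 11.4
```

Run:
```python
from h import *
T=cam("top"); T["px"]=T["pixels"]; T["pos"]=T["position"]
g=cv2.cvtColor(T["pixels"],cv2.COLOR_RGB2GRAY).astype(int)
for u in(259,262,265,268): print(g[232:240,u].tolist())
S=cam("scene"); np.savez("pics/scene3.npz",W=S["W"],px=S["pixels"],ray=S["ray"],pos=S["position"]); np.savez("pics/top3.npz",W=T["W"],px=T["px"],ray=T["ray"],pos=T["pos"])
g=cv2.cvtColor(S["pixels"],cv2.COLOR_RGB2GRAY).astype(int)
a=cv2.resize(T["pixels"][210:262,246:346],(800,416),interpolation=cv2.INTER_CUBIC)
b=cv2.resize(S["pixels"][245:280,340:380],(206,180),interpolation=cv2.INTER_CUBIC)
o=np.zeros((600,800,3),np.uint8);o[:416]=a;o[418:598,:206]=b;save("c3.png",o)
plan(523,171,48,2.45,1)
```

```text
[217, 212, 217, 154, 78, 121, 148, 222]
[212, 208, 212, 213, 90, 216, 217, 213]
[213, 211, 212, 214, 90, 119, 222, 214]
[189, 189, 192, 190, 138, 111, 224, 186]
t 17.27 p [519.5 171.5  48.5] a 2.29 tilt [0.0431 0.0048] F [16.3 -1.4 23.4] grip 0.6 11.5
[-0.7, 3.4, 0.6, 0.0, 0.0, -0.16]
```

View pics/c3.png

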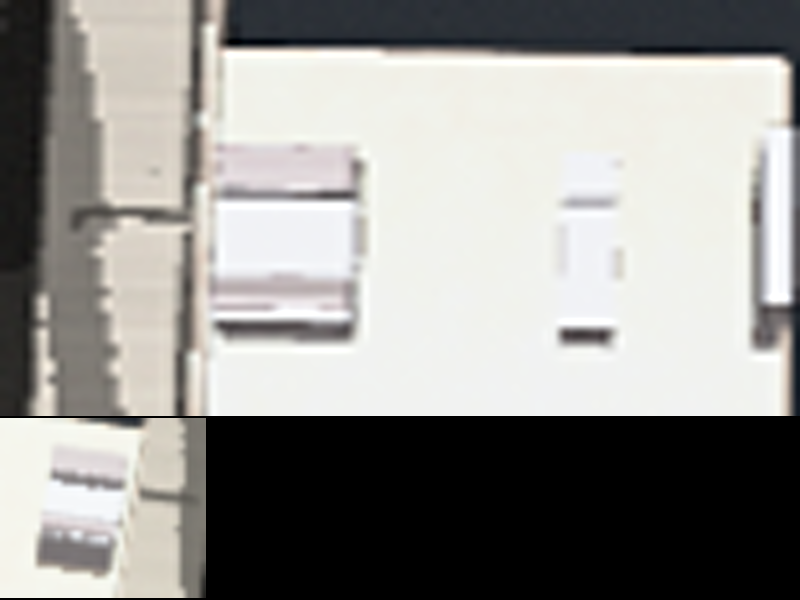

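The slot is at (130,215) in the crop, in line with the channel. It didn't move under 17 N of pull, so the carrier is at its stop. Now I'll lift and refine the track line with both cameras.

Run:
```python
from h import *
T=np.load("pics/top3.npz");S=np.load("pics/scene3.npz")
pr=lambda n,P:print(n,(P[:2]@XA).round(1),(P[:2]@YA).round(1))
pr("slotS",at(S,371.6,259.3,.072)); 
for u,v in((259,236.2),(262,236.0),(265,236.3)): pr("slotT",at(T,u,v,.072))
g=cv2.cvtColor(S["px"],cv2.COLOR_RGB2GRAY).astype(int); print(g[254:265,369:377])
# column profiles of guides in top image (median over columns), track-perp positions at plane heights
T1=np.load("pics/top1.npz");g=cv2.cvtColor(T1["px"],cv2.COLOR_RGB2GRAY)
for nm,us in(("front",(276,288)),("rear",(318,322))):
    print(nm,np.median(g[224:256,us[0]:us[1]],1).astype(int).tolist())
for nm,p,q,z in [("front far top",(276,227.8),(287,227.8),.072),("front far cheek",(276,234),(287,234),.058),("front near",(276,249),(287,249.2),.072),("rear far inner",(318,234.8),(321,234.8),.058),("rear near outer",(317,250),(321,250),.058),("wall far",(343,225.5),(344,225.5),.095),("wall near",(342,248),(344,248),.095)]:
    c,a,W=edge(T1,p,q,z,1.5,15); print(nm,np.median(W@XA).round(1),W.mean(0).round(1))
```

```text
slotS 539.2 68.8
slotT 545.0 77.5
slotT 545.6 70.7
slotT 545.0 63.8
[[206 207 206 206 208 208 190 125]
 [208 208 207 206 207 208 190 125]
 [210 209 208 207 208 210 192 126]
 [211 212 212 210 211 211 191 126]
 [195 209 211 210 211 198 153 122]
 [130 140 144 154 159 156 119 114]
 [122 113 108 109 110 110  95  96]
 [190 187 181 167 162 142 111 104]
 [211 210 210 204 203 183 126 116]
 [212 213 211 211 211 193 127 119]
 [211 210 210 212 212 195 128 120]]
front [240, 240, 240, 242, 218, 213, 212, 218, 218, 200, 130, 249, 243, 242, 241, 241, 241, 241, 242, 244, 221, 183, 181, 224, 208, 253, 93, 101, 180, 247, 242, 240]
rear [238, 238, 239, 239, 239, 241, 242, 242, 242, 244, 220, 176, 245, 243, 241, 241, 241, 242, 242, 242, 241, 241, 241, 241, 241, 244, 252, 85, 98, 225, 245, 241]
front far top 566.4 [564.8  51. ]
front far cheek 554.3 [552.5  51. ]
front near 515.1 [513.5  46.8]
rear far inner 553.6 [555.7 -37. ]
rear near outer 517.3 [519.4 -38.1]
wall far 569.1 [573.2 -89.6]
wall near 517.9 [522.3 -91. ]
```

>>> {"method": "move_arm", "body": {
  "commands": [
    [0, 4, -3, 0, 0, 0, 0],
    [0, 5, -6, 0, 0, 0, 0],
    [0, 0, -20, 0, 0, 0, 20],
    [0, 0, -35, 0, 0, 0, 50],
    [0, 0, -35, 0, 0, 0, 50]
  ]
}}

```text
clock: 17.68
tool_pos: [0.5083, 0.1703, 0.1326]
orientation: [-2.173, -2.264, 0.008]
ft_force: [1.8, -0.0, -0.1]
gripper_width: 0.182
finger_force: 0.0
```

Run:
```python
from h import *
plan(502.1,-271.5,100,-16.3,15)
```

```text
t 17.68 p [508.3 170.3 132.6] a 2.34 tilt [-0.0063 -0.0011] F [ 1.8 -0.  -0.1] grip 17.1 0.0
[-29.4, -1.6, 2.2, 0.0, 0.0, 1.24]
[-29.4, -1.0, 2.2, 0.0, 0.0, 1.24]
[-29.5, -0.3, 2.2, 0.0, 0.0, 1.24]
[-29.5, 0.3, 2.2, 0.0, 0.0, 1.24]
[-29.4, 1.0, 2.2, 0.0, 0.0, 1.24]
[-29.4, 1.6, 2.2, 0.0, 0.0, 1.24]
[-29.4, 2.2, 2.2, 0.0, 0.0, 1.24]
[-29.3, 2.9, 2.2, 0.0, 0.0, 1.24]
[-29.2, 3.5, 2.2, 0.0, 0.0, 1.24]
[-29.2, 4.1, 2.2, 0.0, 0.0, 1.24]
[-29.1, 4.8, 2.2, 0.0, 0.0, 1.24]
[-29.0, 5.4, 2.2, 0.0, 0.0, 1.24]
[-28.8, 6.0, 2.2, 0.0, 0.0, 1.24]
[-28.7, 6.6, 2.2, 0.0, 0.0, 1.24]
[-28.5, 7.3, 2.2, 0.0, 0.0, 1.24]
```

>>> {"method": "move_arm", "body": {
  "commands": [
    [-29, -2, 1, 0, 0, 1.25, 50],
    [-29, -1, 1, 0, 0, 1.25, 50],
    [-30, 0, 1, 0, 0, 1.25, 50],
    [-30, 0, 1, 0, 0, 1.25, 50],
    [-29, 1, 1, 0, 0, 1.25, 50]
  ]
}}

```text
clock: 18.1
tool_pos: [0.5069, 0.0225, 0.128]
orientation: [-2.295, -2.143, 0.002]
ft_force: [0.4, -0.2, -0.2]
gripper_width: 0.517
finger_force: 0.0
```

>>> {"method": "move_arm", "body": {
  "commands": [
    [-29, 2, 1, 0, 0, 1.25, 50],
    [-29, 2, 1, 0, 0, 1.25, 50],
    [-29, 3, 1, 0, 0, 1.25, 50],
    [-29, 3, 1, 0, 0, 1.25, 50],
    [-29, 4, 1, 0, 0, 1.25, 50]
  ]
}}

```text
clock: 18.52
tool_pos: [0.5046, -0.1231, 0.1229]
orientation: [-2.408, -2.014, 0.001]
ft_force: [0.9, -1.1, 0.1]
gripper_width: 0.529
finger_force: 0.0
```

>>> {"method": "move_arm", "body": {
  "commands": [
    [-29, 5, 4, 0, 0, 1.25, 50],
    [-29, 5, 4, 0, 0, 1.25, 50],
    [-29, 6, 4, 0, 0, 1.25, 50],
    [-29, 7, 4, 0, 0, 1.25, 50],
    [-28, 7, 4, 0, 0, 1.25, 50]
  ]
}}

```text
clock: 18.93
tool_pos: [0.5025, -0.2703, 0.1026]
orientation: [-2.515, -1.879, 0.001]
ft_force: [0.2, 0.3, 0.2]
gripper_width: 0.534
finger_force: 0.0
```

>>> {"method": "move_arm", "body": {
  "commands": [
    [0, 0, 20, 0, 0, 0, 50],
    [0, 0, 20, 0, 0, 0, 50],
    [0, 0, 15, 0, 0, 0, 50],
    [0, 0, 0, 0, 0, 0, 50],
    [0, 0, 0, 0, 0, 0, 50]
  ]
}}

```text
clock: 19.35
tool_pos: [0.502, -0.2684, 0.0473]
orientation: [-2.512, -1.879, 0.002]
ft_force: [0.3, -0.3, 0.5]
gripper_width: 0.532
finger_force: 0.0
```

Run:
```python
from h import *
plan(502.1,-271.5,-23,-16.3,2)
o=np.zeros((520,800,3),np.uint8)
c=cam("top"); o[:,:400]=cv2.resize(c["pixels"][235:300,390:440],(400,520),interpolation=cv2.INTER_CUBIC)
c=cam("scene"); o[:,400:]=cv2.resize(c["pixels"][195:273,210:270],(400,520),interpolation=cv2.INTER_CUBIC)
save("g1.png",o)
```

```text
t 19.35 p [ 502.  -268.4   47.3] a -16.4 tilt [-0.0036  0.0027] F [ 0.3 -0.3  0.5] grip 50.0 0.0
[-1.6, 0.6, 35.2, 0.0, 0.0, -0.05]
[-1.6, 0.6, 35.2, 0.0, 0.0, -0.05]
```

View pics/g1.png

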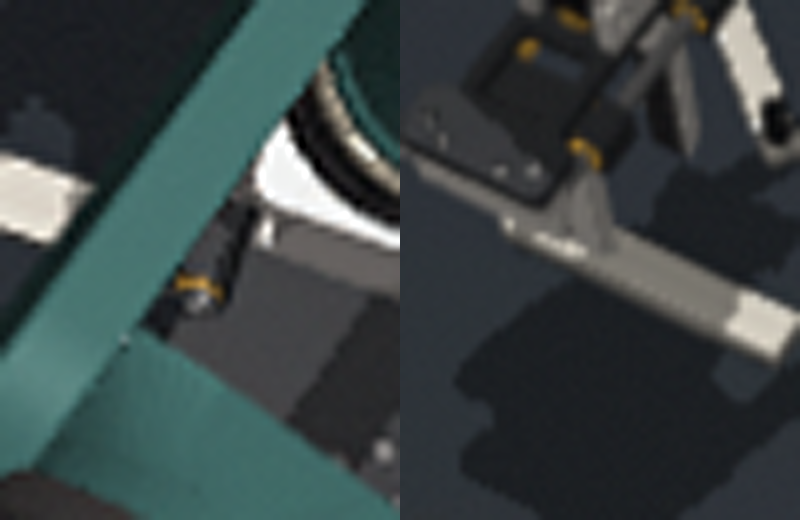

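The scene half shows the fingers straddling the bar, front finger at (590,220) and rear at (680,130), with the plain tip at (770,330). I'll descend and grip.

>>> {"method": "move_arm", "body": {
  "commands": [
    [-3, 1, 25, 0, 0, 0, 50],
    [0, 0, 25, 0, 0, 0, 50],
    [0, 0, 15, 0, 0, 0, 50],
    [0, 0, 3, 0, 0, 0, 50],
    [0, 0, 0, 0, 0, 0, 50]
  ]
}}

```text
clock: 19.87
tool_pos: [0.5033, -0.2721, -0.0187]
orientation: [-2.515, -1.882, 0.0]
ft_force: [-0.1, 0.7, 0.5]
gripper_width: 0.531
finger_force: 0.0
```

>>> {"method": "move_arm", "body": {
  "commands": [
    [0, 0, 1, 0, 0, 0, 50],
    [0, 0, 1, 0, 0, 0, 50],
    [0, 0, 0, 0, 0, 0, 50],
    [0, 0, 0, 0, 0, 0, 50],
    [0, 0, 0, 0, 0, 0, 50]
  ]
}}

```text
clock: 20.28
tool_pos: [0.5039, -0.2727, -0.0198]
orientation: [2.514, 1.881, 0.001]
ft_force: [-0.5, -0.2, -0.1]
gripper_width: 0.531
finger_force: 0.0
```

Run:
```python
from h import *
plan(502.1,-271.5,-24,-16.3,1)
```

```text
t 20.28 p [ 503.9 -272.7  -19.8] a -16.4 tilt [ 0.0013 -0.0008] F [-0.5 -0.2 -0.1] grip 49.9 0.0
[0.6, -2.1, 4.2, 0.0, 0.0, -0.1]
```

>>> {"method": "move_arm", "body": {
  "commands": [
    [0, -2, 2, 0, 0, 0, 50],
    [0, 0, 1, 0, 0, 0, 50],
    [0, 0, 0.5, 0, 0, 0, 50],
    [0, 0, 0, 0, 0, 0, 50],
    [0, 0, 0, 0, 0, 0, 50]
  ]
}}

```text
clock: 20.7
tool_pos: [0.5014, -0.2717, -0.0243]
orientation: [-2.515, -1.882, 0.0]
ft_force: [-0.6, 0.5, 0.4]
gripper_width: 0.536
finger_force: 0.0
```

>>> {"method": "move_arm", "body": {
  "commands": [
    [0, 0, 0, 0, 0, 0, 40],
    [0, 0, 0, 0, 0, 0, 30],
    [0, 0, 0, 0, 0, 0, 15],
    [0, 0, 0, 0, 0, 0, 10],
    [0, 0, 0, 0, 0, 0, 10]
  ],
  "force": 30
}}

```text
clock: 21.12
tool_pos: [0.5011, -0.2717, -0.0242]
orientation: [-2.515, -1.881, 0.001]
ft_force: [-0.3, -0.3, 1.4]
gripper_width: 0.229
finger_force: 30.0
```

>>> {"method": "move_arm", "body": {
  "commands": [
    [0, 0, 0, 0, 0, 0, 10],
    [0, 0, 0, 0, 0, 0, 10],
    [0, 0, 0, 0, 0, 0, 10],
    [0, 0, 0, 0, 0, 0, 10],
    [0, 0, 0, 0, 0, 0, 10]
  ]
}}

```text
clock: 21.53
tool_pos: [0.5012, -0.2717, -0.0242]
orientation: [-2.515, -1.881, 0.001]
ft_force: [-1.7, 1.2, 1.6]
gripper_width: 0.234
finger_force: 30.0
```

Run:
```python
from h import *
plan(502.1,-271.5,-24,-16.3,1)
```

```text
t 21.53 p [ 501.2 -271.7  -24.2] a -16.4 tilt [-0.0007  0.0004] F [-1.7  1.2  1.6] grip 22.0 30.0
[0.4, 0.9, -0.2, 0.0, 0.0, -0.1]
```

Gripped at 22.0 mm. Now lift and carry.

>>> {"method": "move_arm", "body": {
  "commands": [
    [0, 0, -10, 0, 0, 0, 10],
    [0, 0, -25, 0, 0, 0, 10],
    [0, 0, -35, 0, 0, 0, 10],
    [0, 0, -35, 0, 0, 0, 10],
    [0, 0, -35, 0, 0, 0, 10]
  ]
}}

```text
clock: 21.95
tool_pos: [0.5014, -0.2715, 0.1171]
orientation: [-2.515, -1.882, -0.001]
ft_force: [0.9, -0.6, -3.0]
gripper_width: 0.227
finger_force: 30.0
```

Run:
```python
from h import *
sx,sy=tr(-0.2,-81); print(sx,sy); plan(sx,sy,126,2.45,15)
```

```text
542.7967229999999 -2.297744999999999
t 21.95 p [ 501.4 -271.5  117.1] a -16.4 tilt [0.     0.0007] F [ 0.9 -0.6 -3. ] grip 21.3 30.0
[18.0, -2.4, -0.6, 0.0, 0.0, -1.26]
[18.0, -2.0, -0.6, 0.0, 0.0, -1.26]
[18.1, -1.6, -0.6, 0.0, 0.0, -1.26]
[18.1, -1.2, -0.6, 0.0, 0.0, -1.26]
[18.1, -0.8, -0.6, 0.0, 0.0, -1.26]
[18.2, -0.4, -0.6, 0.0, 0.0, -1.26]
[18.2, -0.0, -0.6, 0.0, 0.0, -1.26]
[18.2, 0.4, -0.6, 0.0, 0.0, -1.26]
[18.1, 0.8, -0.6, 0.0, 0.0, -1.26]
[18.1, 1.2, -0.6, 0.0, 0.0, -1.26]
[18.1, 1.6, -0.6, 0.0, 0.0, -1.26]
[18.1, 1.9, -0.6, 0.0, 0.0, -1.26]
[18.0, 2.3, -0.6, 0.0, 0.0, -1.26]
[18.0, 2.7, -0.6, 0.0, 0.0, -1.26]
[17.9, 3.1, -0.6, 0.0, 0.0, -1.26]
```

>>> {"method": "move_arm", "body": {
  "commands": [
    [18, -2, -1, 0, 0, -1.25, 10],
    [18, -2, -1, 0, 0, -1.25, 10],
    [18, -2, -1, 0, 0, -1.25, 10],
    [18, -1, -1, 0, 0, -1.25, 10],
    [18, -1, -1, 0, 0, -1.25, 10]
  ]
}}

```text
clock: 22.37
tool_pos: [0.5157, -0.1816, 0.1211]
orientation: [2.408, 2.017, 0.001]
ft_force: [0.3, -0.9, -2.7]
gripper_width: 0.232
finger_force: 30.0
```

>>> {"method": "move_arm", "body": {
  "commands": [
    [18, 0, 0, 0, 0, -1.25, 10],
    [18, 0, 0, 0, 0, -1.25, 10],
    [18, 0, 0, 0, 0, -1.25, 10],
    [18, 1, 0, 0, 0, -1.25, 10],
    [18, 1, 0, 0, 0, -1.25, 10]
  ]
}}

```text
clock: 22.78
tool_pos: [0.5297, -0.0925, 0.1209]
orientation: [2.294, 2.146, 0.001]
ft_force: [0.7, -0.7, -2.8]
gripper_width: 0.225
finger_force: 30.0
```

>>> {"method": "move_arm", "body": {
  "commands": [
    [18, 2, 0, 0, 0, -1.25, 10],
    [18, 2, 0, 0, 0, -1.25, 10],
    [18, 2, 0, 0, 0, -1.25, 10],
    [18, 3, 0, 0, 0, -1.25, 10],
    [18, 3, 0, 0, 0, -1.25, 10]
  ]
}}

```text
clock: 23.2
tool_pos: [0.5438, -0.0028, 0.1209]
orientation: [2.174, 2.268, 0.001]
ft_force: [0.8, -0.2, -2.6]
gripper_width: 0.229
finger_force: 30.0
```

>>> {"method": "move_arm", "body": {
  "commands": [
    [0, 0, 0, 0, 0, 0, 10],
    [0, 0, 0, 0, 0, 0, 10],
    [0, 0, 0, 0, 0, 0, 10],
    [0, 0, 0, 0, 0, 0, 10],
    [0, 0, 0, 0, 0, 0, 10]
  ]
}}

```text
clock: 23.62
tool_pos: [0.5435, -0.0047, 0.1208]
orientation: [2.177, 2.265, -0.0]
ft_force: [-0.2, 0.0, -2.6]
gripper_width: 0.229
finger_force: 30.0
```

Run:
```python
from h import *
sx,sy=tr(-0.2,-81); plan(sx,sy,60,2.45,3)
S=cam("scene"); T=cam("top")
for nm,c in(("S",S),("T",T)):
    W=c["W"].reshape(-1,3)*1000; px=c["pixels"].reshape(-1,3).astype(int)
    q=np.c_[W[:,:2]@XA-X0,W[:,:2]@YA-Y0,W[:,2]]
    k=(abs(q[:,0])<14)&(q[:,1]>-160)&(q[:,1]<0)&(q[:,2]>130)&(q[:,2]<215)
    for y in range(-160,0,10):
        m=k&(q[:,1]>=y)&(q[:,1]<y+10)
        if m.sum()>3: print(nm,y,m.sum(),np.median(q[m],0).round(1),"x",q[m,0].min().round(),q[m,0].max().round(),px[m].mean().round())
```

```text
t 23.62 p [543.5  -4.7 120.8] a 2.27 tilt [ 0.     -0.0002] F [-0.2  0.  -2.6] grip 21.5 30.0
[0.8, -0.2, 20.3, 0.0, 0.0, -0.06]
[0.8, -0.2, 20.3, 0.0, 0.0, -0.06]
[0.8, -0.2, 20.3, 0.0, 0.0, -0.06]
S -160 19 [   6.4 -152.3  166.2] x -1.0 14.0 67.0
S -150 58 [   8.3 -144.8  182.6] x -9.0 14.0 45.0
S -140 19 [   5.4 -138.3  173.6] x -3.0 14.0 39.0
S -60 37 [  3.9 -54.9 158.8] x -10.0 14.0 137.0
S -50 35 [  3.3 -44.8 157.6] x -11.0 14.0 171.0
S -40 36 [  4.8 -34.9 157.9] x -11.0 13.0 116.0
S -30 37 [  4.4 -25.2 158. ] x -10.0 13.0 157.0
S -20 16 [  3.1 -17.7 157.5] x -9.0 13.0 178.0
T -160 28 [  -2.9 -152.4  160.6] x -9.0 7.0 170.0
T -150 66 [  -3.9 -144.9  185.1] x -9.0 10.0 61.0
T -140 15 [  -4.7 -138.9  157.4] x -9.0 3.0 83.0
T -50 12 [ -7.2 -41.4 154.3] x -9.0 4.0 146.0
T -40 54 [ -0.4 -34.7 156. ] x -9.0 13.0 135.0
T -30 54 [  1.8 -24.4 156. ] x -9.0 13.0 165.0
T -20 24 [  3.  -17.6 156.1] x -9.0 13.0 217.0
```

Run:
```python
from h import *
for nm in("scene","top"):
    c=cam(nm); c["px"]=c["pixels"]; c["pos"]=c["position"]
    r=c["ray"]/np.linalg.norm(c["ray"],axis=-1,keepdims=True)
    def pix(x,y,z):
        q=np.r_[tr(x,y),z]/1000-c["pos"]; q/=np.linalg.norm(q); i=np.unravel_index((r@q).argmax(),r.shape[:2]); return i[1],i[0]
    for lab,A,B in [("near",(-9.5,-45),(-9.5,-22)),("far",(12.5,-45),(12.5,-22)),("tip",(-5,-15.5),(8,-15.5))]:
        l,a,W=edge(c,pix(*A,157),pix(*B,157),.157,2.2,25)
        L=np.c_[W@XA-X0,W@YA-Y0]; print(nm,lab,np.median(L,0).round(1),"spread",L.std(0).round(1),"ang",a.round(2))
```

```text
scene near [-10.9 -34.1] spread [0.4 7. ] ang -89.48
scene far [ 16.6 -33. ] spread [1.3 6.9] ang -81.68
scene tip [  2.  -15.6] spread [3.7 0.3] ang -1.6
top near [-10.3 -34.4] spread [0.6 6.9] ang -83.91
top far [ 12.8 -33.5] spread [2.4 7. ] ang 75.1
top tip [  1.4 -13. ] spread [3.9 0.6] ang 6.21
```

>>> {"method": "move_arm", "body": {
  "commands": [
    [4, -1, 10, 0, 0, -0.2, 10],
    [0, 0, 20, 0, 0, 0, 10],
    [0, 0, 20, 0, 0, 0, 10],
    [0, 0, 16, 0, 0, 0, 10],
    [0, 0, 0, 0, 0, 0, 10]
  ]
}}

```text
clock: 24.23
tool_pos: [0.5386, 0.0007, 0.0498]
orientation: [-2.166, -2.265, 0.009]
ft_force: [-0.5, -1.0, -3.0]
gripper_width: 0.233
finger_force: 30.0
```

>>> {"method": "move_arm", "body": {
  "commands": [
    [0, 0, 3, 0, 0, 0, 10],
    [0, 0, 3, 0, 0, 0, 10],
    [0, 0, 3, 0, 0, 0, 10],
    [0, 0, 0, 0, 0, 0, 10],
    [0, 0, 0, 0, 0, 0, 10]
  ]
}}

```text
clock: 24.65
tool_pos: [0.5428, 0.0001, 0.0466]
orientation: [2.171, 2.27, 0.001]
ft_force: [-0.4, -1.0, -2.2]
gripper_width: 0.23
finger_force: 30.0
```

Run:
```python
from h import *
sx,sy=tr(-.8,-79.5); plan(sx,sy,26,2.45,1)
```

```text
t 24.65 p [5.428e+02 1.000e-01 4.660e+01] a 2.55 tilt [0.0013 0.    ] F [-0.4 -1.  -2.2] grip 21.6 30.0
[-0.9, -0.8, 20.6, 0.0, 0.0, 0.1]
```

>>> {"method": "move_arm", "body": {
  "commands": [
    [-1, -1, 3, 0, 0, 0.1, 10],
    [0, 0, 3, 0, 0, 0, 10],
    [0, 0, 3, 0, 0, 0, 10],
    [0, 0, 2, 0, 0, 0, 10],
    [0, 0, 0, 0, 0, 0, 10]
  ]
}}

```text
clock: 25.07
tool_pos: [0.5408, -0.0009, 0.034]
orientation: [-2.173, -2.268, 0.001]
ft_force: [-1.2, -0.9, -3.0]
gripper_width: 0.229
finger_force: 30.0
```

>>> {"method": "move_arm", "body": {
  "commands": [
    [0, 0, 2, 0, 0, 0, 10],
    [0, 0, 2, 0, 0, 0, 10],
    [0, 0, 1, 0, 0, 0, 10],
    [0, 0, 0, 0, 0, 0, 10],
    [0, 0, 0, 0, 0, 0, 10]
  ]
}}

```text
clock: 25.48
tool_pos: [0.5414, -0.0009, 0.0298]
orientation: [-2.173, -2.268, -0.0]
ft_force: [-0.2, 0.2, -1.9]
gripper_width: 0.226
finger_force: 30.0
```

Run:
```python
from h import *
sx,sy=tr(-.8,-79.5); plan(sx,sy,26,2.45,1)
print(arm.get_state()["wrist_torque"])
```

```text
t 25.48 p [541.4  -0.9  29.8] a 2.45 tilt [-0.0001  0.0001] F [-0.2  0.2 -1.9] grip 21.2 30.0
[0.1, 0.7, 3.8, 0.0, 0.0, 0.0]
[-0.09037903  0.08819912 -0.00171399]
```

>>> {"method": "move_arm", "body": {
  "commands": [
    [0, 0, 1, 0, 0, 0, 10],
    [0, 0, 1, 0, 0, 0, 10],
    [0, 0, 1, 0, 0, 0, 10],
    [0, 0, 0, 0, 0, 0, 10],
    [0, 0, 0, 0, 0, 0, 10]
  ]
}}

```text
clock: 25.9
tool_pos: [0.5413, -0.0009, 0.0268]
orientation: [-2.173, -2.268, 0.0]
ft_force: [-0.2, -1.2, -2.4]
gripper_width: 0.228
finger_force: 30.0
```

>>> {"method": "move_arm", "body": {
  "commands": [
    [0, 0, 1, 0, 0, 0, 10],
    [0, 0, 0.5, 0, 0, 0, 10],
    [0, 0, 0, 0, 0, 0, 10],
    [0, 0, 0, 0, 0, 0, 10],
    [0, 0, 0, 0, 0, 0, 10]
  ]
}}

```text
clock: 26.32
tool_pos: [0.5416, -0.001, 0.0259]
orientation: [2.173, 2.268, 0.001]
ft_force: [-1.5, 0.3, 0.4]
gripper_width: 0.232
finger_force: 30.0
```

Run:
```python
from h import *
sx,sy=tr(-.8,-79.5); plan(sx,sy,26,2.45,1)
S=cam("scene"); T=cam("top")
for nm,c in(("S",S),("T",T)):
    W=c["W"].reshape(-1,3)*1000
    q=np.c_[W[:,:2]@XA-X0,W[:,:2]@YA-Y0,W[:,2]]
    k=(abs(q[:,0])<8)&(q[:,1]>-162)&(q[:,1]<0)&(q[:,2]>45)&(q[:,2]<100)
    for y in range(-160,0,10):
        m=k&(q[:,1]>=y)&(q[:,1]<y+10)
        if m.sum()>3: print(nm,y,m.sum(),np.median(q[m],0).round(1))
```

```text
t 26.32 p [541.6  -1.   25.9] a 2.45 tilt [ 0.0006 -0.    ] F [-1.5  0.3  0.4] grip 21.8 30.0
[0.1, 0.5, -0.1, 0.0, 0.0, -0.0]
S -150 27 [   5.2 -144.9   90.5]
S -140 29 [   4.1 -135.8   79.9]
S -60 13 [ -0.7 -54.   64.4]
S -50 17 [  0.1 -45.4  66.2]
S -40 19 [  0.3 -35.5  64.1]
S -30 20 [ -2.6 -24.7  64.3]
S -20 18 [  1.5 -15.1  61.6]
T -150 38 [  -2.8 -145.8   90.4]
T -140 29 [  -3.4 -137.5   91. ]
T -40 19 [ -3.5 -32.7  62. ]
T -30 30 [  0.2 -25.2  61.1]
T -20 25 [ -1.2 -15.6  61. ]
T -10 6 [ 0.6 -4.2 50.1]
```

Seated: bar top is about 62 mm and the floor takes the weight. Now I release.

>>> {"method": "move_arm", "body": {
  "commands": [
    [0, 0, 0, 0, 0, 0, 26],
    [0, 0, 0, 0, 0, 0, 32],
    [0, 0, 0, 0, 0, 0, 40],
    [0, 0, 0, 0, 0, 0, 45],
    [0, 0, 0, 0, 0, 0, 45]
  ]
}}

```text
clock: 26.83
tool_pos: [0.5415, -0.001, 0.0253]
orientation: [2.173, 2.268, 0.0]
ft_force: [-0.8, 0.3, -0.8]
gripper_width: 0.473
finger_force: 0.0
```

>>> {"method": "move_arm", "body": {
  "commands": [
    [0, 0, -5, 0, 0, 0, 45],
    [0, 0, -15, 0, 0, 0, 45],
    [0, 0, -25, 0, 0, 0, 45],
    [0, 0, -25, 0, 0, 0, 45],
    [0, 0, -10, 0, 0, 0, 45]
  ]
}}

```text
clock: 27.25
tool_pos: [0.5435, -0.0011, 0.1097]
orientation: [2.17, 2.265, 0.006]
ft_force: [0.8, -0.3, 1.3]
gripper_width: 0.48
finger_force: 0.0
```

Run:
```python
from h import *
S=cam("scene"); T=cam("top")
for nm,c in(("S",S),("T",T)):
    W=c["W"].reshape(-1,3)*1000
    q=np.c_[W[:,:2]@XA-X0,W[:,:2]@YA-Y0,W[:,2]]
    k=(abs(q[:,0])<8)&(q[:,1]>-162)&(q[:,1]<0)&(q[:,2]>45)&(q[:,2]<100)
    for y in range(-160,0,10):
        m=k&(q[:,1]>=y)&(q[:,1]<y+10)
        if m.sum()>3: print(nm,y,m.sum(),np.median(q[m],0).round(1))
    m=(abs(q[:,0])<15)&(q[:,1]>-160)&(q[:,1]<-120)&(q[:,2]>84)&(q[:,2]<97)&(c["pixels"].reshape(-1,3).max(1)<90); print(nm,"knob top",np.median(q[m],0).round(1),m.sum(), q[m,1].min().round(),q[m,1].max().round())
a=cv2.resize(T["pixels"][212:264,252:352],(800,416),interpolation=cv2.INTER_CUBIC)
b=cv2.resize(S["pixels"][230:280,295:375],(288,180),interpolation=cv2.INTER_CUBIC)
o=np.zeros((600,800,3),np.uint8);o[:416]=a;o[418:598,:288]=b;save("laid.png",o)
kx,ky=tr(-.5,-140); print(kx,ky); plan(kx,ky,110,2.45,2)
```

```text
S -160 4 [   6.4 -150.4   62.7]
S -150 25 [   3.3 -145.2   87.7]
S -140 34 [   2.1 -136.4   76.1]
S -130 23 [   0.4 -124.7   64.1]
S -120 20 [  -0.6 -115.3   62.3]
S -110 21 [  -0.3 -105.8   65.8]
S -100 18 [  0.8 -94.7  63.3]
S -90 20 [ -0.9 -85.3  62.8]
S -80 20 [  0.3 -74.1  62.8]
S -70 20 [  0.9 -65.1  63.5]
S -60 20 [ -2.2 -54.3  63.2]
S -50 18 [  0.  -45.2  63.6]
S -40 18 [ -1.1 -37.   64. ]
S -30 22 [  1.2 -24.5  65.3]
S -20 20 [  2.  -14.5  63.7]
S -10 5 [-1.7 -8.8 52.8]
S knob top [   3.3 -141.2   91.5] 25 -148.0 -136.0
T -150 39 [  -2.8 -145.4   89.6]
T -140 37 [  -2.8 -136.    89.9]
T -40 12 [ -5.  -32.5  61.7]
T -30 29 [  1.6 -23.2  61.9]
T -20 25 [ -0.5 -16.   60.8]
T -10 4 [ 1.1 -4.1 59.1]
T knob top [  -0.7 -139.9   91.5] 44 -147.0 -133.0
545.0192460000001 -61.25688000000001
t 27.35 p [543.4  -1.1 108.4] a 2.45 tilt [ 0.0061 -0.0006] F [ 0.2 -0.1  0.1] grip 44.9 0.0
[-30.1, -0.5, -0.8, 0.0, 0.0, -0.0]
[-30.1, -0.5, -0.8, 0.0, 0.0, -0.0]
```

View pics/laid.png

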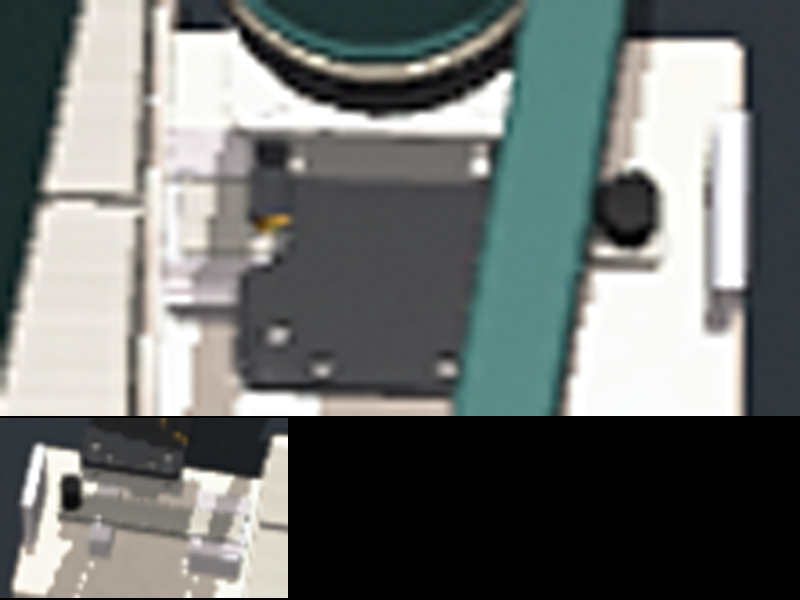

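The bolt lies in the track, knob up at (628,207), clear of the wall at (712,200) and with the tip short of the keeper. Now I take the knob from above.

>>> {"method": "move_arm", "body": {
  "commands": [
    [-20, 0, 0, 0, 0, 0, 45],
    [-20, 0, 0, 0, 0, 0, 45],
    [-20, 0, 0, 0, 0, 0, 45],
    [0, 0, 0, 0, 0, 0, 45],
    [0, 0, 0, 0, 0, 0, 45]
  ]
}}

```text
clock: 27.77
tool_pos: [0.5429, -0.0612, 0.1034]
orientation: [-2.173, -2.264, 0.002]
ft_force: [0.1, -0.4, -0.2]
gripper_width: 0.48
finger_force: 0.0
```

>>> {"method": "move_arm", "body": {
  "commands": [
    [0, 0, 15, 0, 0, 0, 45],
    [0, 0, 15, 0, 0, 0, 45],
    [0, 0, 10, 0, 0, 0, 45],
    [0, 0, 0, 0, 0, 0, 45],
    [0, 0, 0, 0, 0, 0, 45]
  ]
}}

```text
clock: 28.18
tool_pos: [0.5431, -0.06, 0.0642]
orientation: [-2.171, -2.268, 0.002]
ft_force: [0.3, 0.4, 0.2]
gripper_width: 0.475
finger_force: 0.0
```

Run:
```python
from h import *
plan(544.1,-61,39,2.45,1)
```

```text
t 28.18 p [543.1 -60.   64.2] a 2.49 tilt [-0.0024  0.0009] F [0.3 0.4 0.2] grip 44.6 0.0
[-1.0, 1.0, 25.2, 0.0, 0.0, 0.04]
```

>>> {"method": "move_arm", "body": {
  "commands": [
    [-1, 1, 10, 0, 0, 0, 45],
    [0, 0, 8, 0, 0, 0, 45],
    [0, 0, 5, 0, 0, 0, 45],
    [0, 0, 0, 0, 0, 0, 45],
    [0, 0, 0, 0, 0, 0, 45]
  ]
}}

```text
clock: 28.6
tool_pos: [0.5447, -0.0617, 0.0419]
orientation: [-2.173, -2.268, 0.001]
ft_force: [0.4, 0.2, -0.1]
gripper_width: 0.478
finger_force: 0.0
```

>>> {"method": "move_arm", "body": {
  "commands": [
    [0, 0, 0, 0, 0, 0, 35],
    [0, 0, 0, 0, 0, 0, 25],
    [0, 0, 0, 0, 0, 0, 15],
    [0, 0, 0, 0, 0, 0, 8],
    [0, 0, 0, 0, 0, 0, 8]
  ],
  "force": 25
}}

```text
clock: 29.02
tool_pos: [0.5451, -0.0619, 0.0427]
orientation: [2.173, 2.268, 0.0]
ft_force: [-0.2, -0.6, 1.9]
gripper_width: 0.188
finger_force: 25.0
```

>>> {"method": "move_arm", "body": {
  "commands": [
    [0, 0, 0, 0, 0, 0, 8],
    [0, 0, 0, 0, 0, 0, 8],
    [0, 0, 0, 0, 0, 0, 8],
    [0, 0, 0, 0, 0, 0, 8],
    [0, 0, 0, 0, 0, 0, 8]
  ]
}}

```text
clock: 29.43
tool_pos: [0.5451, -0.0619, 0.0427]
orientation: [2.173, 2.268, 0.0]
ft_force: [-0.9, -0.3, 2.5]
gripper_width: 0.185
finger_force: 25.0
```

Run:
```python
from h import *
plan(544.1,-61,39,2.45,1)
```

```text
t 29.43 p [545.1 -61.9  42.7] a 2.45 tilt [ 0.0004 -0.0001] F [-0.9 -0.3  2.5] grip 17.4 25.0
[1.0, -1.0, 3.7, 0.0, 0.0, -0.0]
```

Knob gripped. Sliding home with force checks.

>>> {"method": "move_arm", "body": {
  "commands": [
    [2, 0, 0, 0, 0, 0, 8],
    [2, 0, 0, 0, 0, 0, 8],
    [2, 0, 0, 0, 0, 0, 8],
    [2, 0, 0, 0, 0, 0, 8],
    [2, 0, 0, 0, 0, 0, 8]
  ]
}}

```text
clock: 29.85
tool_pos: [0.545, -0.0521, 0.0427]
orientation: [2.173, 2.267, 0.0]
ft_force: [0.2, -3.9, 3.0]
gripper_width: 0.183
finger_force: 25.0
```

>>> {"method": "move_arm", "body": {
  "commands": [
    [2, 0, 0, 0, 0, 0, 8],
    [2, 0, 0, 0, 0, 0, 8],
    [2, 0, 0, 0, 0, 0, 8],
    [2, 0, 0, 0, 0, 0, 8],
    [0, 0, 0, 0, 0, 0, 8]
  ]
}}

```text
clock: 30.27
tool_pos: [0.5445, -0.0435, 0.0427]
orientation: [2.173, 2.268, 0.001]
ft_force: [0.3, -3.7, 4.3]
gripper_width: 0.188
finger_force: 25.0
```

>>> {"method": "move_arm", "body": {
  "commands": [
    [3, 0, 0, 0, 0, 0, 8],
    [3, 0, 0, 0, 0, 0, 8],
    [3, 0, 0, 0, 0, 0, 8],
    [3, 0, 0, 0, 0, 0, 8],
    [3, 0, 0, 0, 0, 0, 8]
  ]
}}

```text
clock: 30.68
tool_pos: [0.5438, -0.0288, 0.0427]
orientation: [2.173, 2.268, 0.0]
ft_force: [-0.2, -4.9, 4.7]
gripper_width: 0.185
finger_force: 25.0
```

>>> {"method": "move_arm", "body": {
  "commands": [
    [2, 0, 0, 0, 0, 0, 8],
    [1, 0, 0, 0, 0, 0, 8],
    [1, 0, 0, 0, 0, 0, 8],
    [1, 0, 0, 0, 0, 0, 8],
    [1, 0, 0, 0, 0, 0, 8]
  ]
}}

```text
clock: 31.1
tool_pos: [0.5435, -0.0229, 0.0427]
orientation: [2.173, 2.268, 0.0]
ft_force: [0.7, -4.5, 5.1]
gripper_width: 0.182
finger_force: 25.0
```

>>> {"method": "move_arm", "body": {
  "commands": [
    [1, 0, 0, 0, 0, 0, 8],
    [1, 0, 0, 0, 0, 0, 8],
    [1, 0, 0, 0, 0, 0, 8],
    [0, 0, 0, 0, 0, 0, 8],
    [0, 0, 0, 0, 0, 0, 8]
  ]
}}

```text
clock: 31.52
tool_pos: [0.5434, -0.0197, 0.0426]
orientation: [2.173, 2.268, 0.001]
ft_force: [0.9, -4.5, 5.6]
gripper_width: 0.184
finger_force: 25.0
```

>>> {"method": "move_arm", "body": {
  "commands": [
    [1, 0, 0, 0, 0, 0, 8],
    [1, 0, 0, 0, 0, 0, 8],
    [0, 0, 0, 0, 0, 0, 8],
    [0, 0, 0, 0, 0, 0, 8],
    [0, 0, 0, 0, 0, 0, 8]
  ]
}}

```text
clock: 31.93
tool_pos: [0.5433, -0.0188, 0.0425]
orientation: [2.173, 2.267, -0.002]
ft_force: [0.3, -6.9, 5.0]
gripper_width: 0.184
finger_force: 25.0
```

>>> {"method": "move_arm", "body": {
  "commands": [
    [1, 0, 0, 0, 0, 0, 8],
    [1, 0, 0, 0, 0, 0, 8],
    [0, 0, 0, 0, 0, 0, 8],
    [0, 0, 0, 0, 0, 0, 8],
    [0, 0, 0, 0, 0, 0, 8]
  ]
}}

```text
clock: 32.35
tool_pos: [0.5433, -0.0189, 0.0426]
orientation: [2.171, 2.265, -0.006]
ft_force: [-0.1, -11.2, 4.6]
gripper_width: 0.186
finger_force: 25.0
```

>>> {"method": "move_arm", "body": {
  "commands": [
    [1, 0, 0, 0, 0, 0, 8],
    [1, 0, 0, 0, 0, 0, 8],
    [0, 0, 0, 0, 0, 0, 8],
    [0, 0, 0, 0, 0, 0, 8],
    [0, 0, 0, 0, 0, 0, 8]
  ]
}}

```text
clock: 32.77
tool_pos: [0.5432, -0.0189, 0.0426]
orientation: [2.17, 2.262, -0.01]
ft_force: [-0.4, -15.6, 3.6]
gripper_width: 0.183
finger_force: 25.0
```

>>> {"method": "move_arm", "body": {
  "commands": [
    [-2, 0, 0, 0, 0, 0, 8],
    [0, 0, 0, 0, 0, 0, 20],
    [0, 0, 0, 0, 0, 0, 30],
    [0, 0, 0, 0, 0, 0, 40],
    [0, 0, 0, 0, 0, 0, 45]
  ]
}}

```text
clock: 33.18
tool_pos: [0.542, -0.0144, 0.0411]
orientation: [-2.17, -2.267, 0.0]
ft_force: [0.4, -0.5, 0.2]
gripper_width: 0.396
finger_force: 0.0
```

>>> {"method": "move_arm", "body": {
  "commands": [
    [0, 0, 0, 0, 0, 0, 45],
    [0, 0, -10, 0, 0, 0, 45],
    [0, 0, -25, 0, 0, 0, 45],
    [0, 0, -35, 0, 0, 0, 45],
    [0, 0, -35, 0, 0, 0, 45]
  ]
}}

```text
clock: 33.6
tool_pos: [0.5421, -0.0153, 0.1481]
orientation: [-2.171, -2.267, 0.002]
ft_force: [1.2, 0.2, -0.1]
gripper_width: 0.481
finger_force: 0.0
```

>>> {"method": "move_arm", "body": {
  "commands": [
    [-40, 0, -20, 0, 0, 0, 45],
    [-40, 0, -10, 0, 0, 0, 45],
    [-40, 0, 0, 0, 0, 0, 45],
    [-40, 0, 0, 0, 0, 0, 45],
    [-40, 0, 0, 0, 0, 0, 45]
  ]
}}

```text
clock: 34.02
tool_pos: [0.5517, -0.2144, 0.1776]
orientation: [2.171, 2.268, 0.002]
ft_force: [0.4, -0.0, -0.3]
gripper_width: 0.479
finger_force: 0.0
```

Run:
```python
from h import *
S=cam("scene"); T=cam("top")
for nm,c in(("S",S),("T",T)):
    W=c["W"].reshape(-1,3)*1000
    q=np.c_[W[:,:2]@XA-X0,W[:,:2]@YA-Y0,W[:,2]]
    m=(abs(q[:,0])<15)&(q[:,1]>-160)&(q[:,1]<-70)&(q[:,2]>84)&(q[:,2]<97)&(c["pixels"].reshape(-1,3).max(1)<90); print(nm,"knob top",np.median(q[m],0).round(1),m.sum(), q[m,1].min().round(),q[m,1].max().round())
g=cv2.cvtColor(T["pixels"],cv2.COLOR_RGB2GRAY).astype(int)
for u in(262,265): print(g[232:240,u].tolist())
a=cv2.resize(T["pixels"][212:264,252:352],(800,416),interpolation=cv2.INTER_CUBIC)
b=cv2.resize(S["pixels"][230:280,295:375],(288,180),interpolation=cv2.INTER_CUBIC)
o=np.zeros((600,800,3),np.uint8);o[:416]=a;o[418:598,:288]=b;save("home.png",o)
s=arm.get_state();print(s["clock"],s["tool_pos"])
```

```text
S knob top [  4.1 -98.9  91.5] 28 -107.0 -92.0
T knob top [ -1.  -97.3  91.2] 45 -104.0 -90.0
[211, 208, 211, 212, 89, 211, 208, 213]
[211, 210, 213, 213, 87, 212, 208, 213]
34.1167 [ 0.5509354  -0.21833203  0.17594127]
```

View pics/home.png

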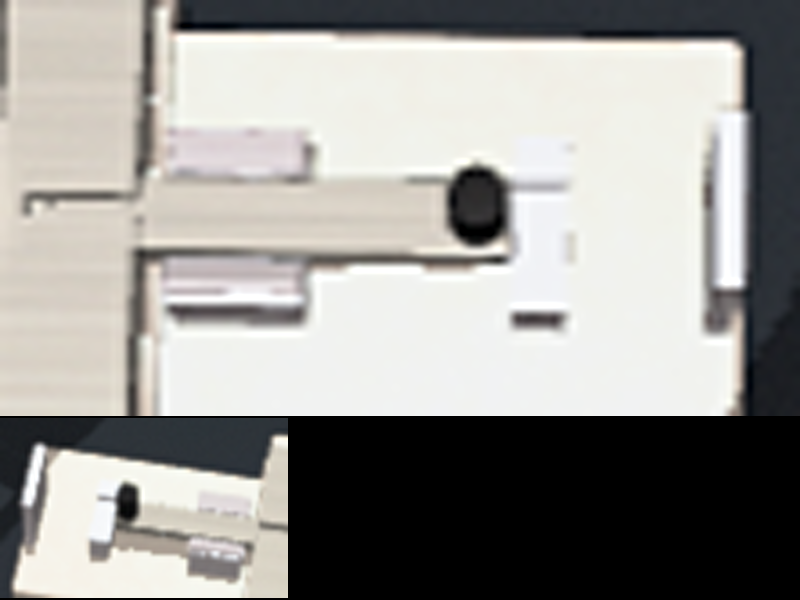

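The bolt is home: the knob at (477,205) measures about y = -98, exactly as expected, and the bar runs into the keeper. The arm is clear.

```bash
python3 -c "
from bench import arm
print(arm.hand_in())"
```

```text
the job is handed in; nothing more can be done
None
```

The job is done and handed in at 34 s: the carrier is against its near stop, the bolt was laid, released, retaken by the knob and slid fully home into the keeper, and the arm is clear; I didn't re-measure the bottle, jar and rack, but the arm never worked near them.

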